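Tip a tray of resin castings into the feed hopper

ROBOT

A 6-joint arm with a two-finger parallel gripper is mounted at the origin on a cart in front of the work surface, level with it; the furniture and walls round the work are solid. World frame = base frame: x ahead of the robot, y to its left, z up, the work surface at z = 0. Lengths are in m, angles in rad, forces in N, time in s.
With the tool pointing down it reaches from about 0.25 to 0.775 m from the base axis. Payload 4 kg.
Tool frame: the origin (TCP) lies at the very end of the fingers, on their centre line; the grasp point (between the pads) lies 19 mm behind it; z points along the fingers, y is the direction in which the jaws open and shut (so a half turn about z gives the same grasp; the last joint's range is limited). The gripper opens to 94 mm and grips with 3 to 60 N. Pads are 16 mm wide; open, the fingers measure 119 mm over their backs; the gripper's body (75 mm by 177 mm) begins 78 mm behind the grasp point.
Start: joints at [-1.376, 0.087, 1.371, -0, 1.684, -0.103], TCP at [0.161, -0.526, 0.206] pointing down, gripper open.
Joint ranges: [-3.1, 3.1], [-0.76, 2.03], [0.27, 2.55], [-1.08, 4.22], [0.17, 2.65], [-2.57, 2.57]. Speed limits (rad/s): [2.79, 2.79, 3.14, 3.14, 3.14, 3.14].

INTERFACE

Orientations are given as [roll, pitch, yaw] about the fixed x, y, z axes, in that order (R = Rz(yaw) Ry(pitch) Rx(roll)).
In Python, from bench import robot, snapshot, models gives the robot as it stands.
- The arm moves only by the tool arm_command, never from a script. Its argument "commands" is text: rows parted by semicolons, each of 7 numbers parted by spaces: the shift along the tool's x, y, z in mm, then the turn, a rotation vector about the tool's x, y, z in degrees, then the opening, from 0 (shut) to 1 (fully open). In form: tx ty tz rx ry rz hand; .... A call has 1 to 12 rows; each row shifts and turns the pose as measured when the row begins, along the tool's axes as they then stand; what a row does not reach is not made up. A row lasts 1/8 s, in which the tool goes at most 62.5 mm and 10.7 degrees, less where a joint would pass 70% of its speed; a pose out of reach is approached as far as the arm can. A call is refused whole if a number of a shift passes 62.5 or a number of a turn 10.7, either way. A call with a gripper value outside its range is refused whole. The fingers move at their own pace and stop on an object; the grip force is fixed at half the most. Time passes only in rows, so rows that do not move let the fingers close. It gives the time, the measured TCP pose, the force and the opening at its end, in the units of the state.
- robot.get_obs(): the state, without advancing time (a new reading comes with each control period).
- snapshot(name): name is "scene" or "top" or "wrist"; returns a dict with "img" (420x560x3 uint8, blue, green, red), "camera_matrix" (3x3 intrinsics, pixels), "origin" and "rotation" of the camera in the world. Camera axes: x right, y down, z forward; pixel columns grow to the right and rows downward; lengths in m; the calibration is good to about 2 mm. A picture is of the moment at which its call begins. There is no depth.
- robot.close_job(): hands the job in, once; it reports no verdict.
Trained networks look in a picture, given as the dict that the camera call returned (one of the last four; its "shot" number tells which), for a name from the list of things; names that differ only in an ending like _2 or _b are one class to them, and where a whole thing is asked for, a point or a joint stands for the part that bears it (a point fixed in the world has none). Each returns a list of dicts, best first, with "conf" (0 to 1); they miss things now and then, are a little off and sometimes report something else, mostly with a low value. They report only what shows in the picture. A call takes as long as a camera call. They do not tell look-alikes from the thing itself.
- models.spot_in(query, picture): "bbox" ([left, top, width, height] as shares, 0 to 1, of the picture: columns of its width, rows of its height, round what is visible of it).
- models.tip_of(query, picture): "centre" ([column, row] as shares, 0 to 1, of the picture: columns of its width, rows of its height: a listed point, or the origin of a listed thing).
The state is a dict: "time": time; "joint_positions": joint angles; "qvel": joint speeds; "joint_torque": joint torques, N m; "tool_pos": TCP position; "ee_rot": TCP orientation; "wrist_force": force on the tool from outside, world axes, zero at the start; "wrist_torque": the same for the moment, N m; "width": finger opening in m.
Only numpy, scipy, OpenCV 4.12 (cv2) and the standard library are available. Lean on these libraries where they do the work, as an engineer would, in place of code of your own. Each camera call takes 0.05 s, during which the arm holds its last target. There are 200 camera calls.

TASK

Gather the loose cream T-, bracket- and arrow-shaped castings from the worktop into the metal tray on the tipping stand, then swing the toggle clamp over onto the tray's rear rim so that it is held down. Tip the cradle right over by its handle so that every casting falls into the hopper, lower it fully back onto its rest with the tray still clamped, and then swing the clamp right back, past upright, leaving the empty tray lying in the cradle. Leave the tape roll, the green cup and the carving tool alone.

Things in the scene. Friction and masses are not known exactly. Their poses are not given: they have to be found in the camera images.
- tipper: Fixed tipping stand of grey painted steel, about 225 wide (its x) x 400 mm long (its y). Origin on the worktop under the hinge; +y is the pouring direction, towards the hopper; z up. It does not move during the job.
- hopper_in (a point): Middle of the open sheet-steel feed hopper at the stand's +y end, at worktop level; axes as the stand's. It is 190 mm wide (x) and reaches from y -97 to +100 mm of this point; near wall 70 mm high, sides 120, far wall 150; its floor slopes down away from the cradle, from 42 to 8 mm above the worktop.
- cradle (a joint): Hinge of the tipping cradle, rad: 0 = level, down on its rest; grows as the handle is lifted up and over towards the hopper; stop at 1.8. Nearly free, and falls back when let go before upright, so keep hold of the handle. All castings slide out only near the upper stop.
- cradle_hinge (a point): Centre of the cradle's hinge axis, 100 mm above the worktop; the axis runs along the stand's x. Axes as the stand's. The cradle's platform top is level with it; the platform reaches from the hinge 175 mm to the stand's -y and is 180 mm wide.
- cradle_handle (a point): Centre of the cradle's T-handle: black round bar 50 mm long, 22 mm thick, along the stand's x, 225 mm from the hinge and 3 mm below platform level when down. Turns with the cradle about cradle_hinge. Pinch it end to end from above (closing along x) and let it pivot between the pads along its arc. Axes are the cradle's.
- cradle_seat (a point): Point on the platform's top, 75 mm from the hinge, where the tray's origin belongs; axes are the cradle's (x along the hinge, y towards the hinge, z out of the platform). 16 mm high stops surround the tray here.
- tray: Loose open aluminium tray, 160 (x) x 138 mm (y), 3 mm walls 45 mm high, 0.3 kg, already in its seat. Origin at the centre of the flat floor's width on the underside, 65 mm before the rear (-y) wall's back; floor y -62 to +20 mm, then a ramp up to the pouring lip at y +73. A 14 mm deep ledge inside the top of the rear wall takes the clamp pad.
- clamp_arm (a joint): Toggle clamp arm on the cradle, rad: 0 = closed, its rubber pad on the tray's rear rim (it may be pressed to slightly below 0); upright at about 1; open at 1.2 and more, swung back away from the tray; stop at 1.75. Stiff pivot: takes about 3 N at the knob to move and stays where it is left.
- clamp_pivot (a point): Centre of the clamp arm's pivot on the cradle, axis along the cradle's x; 165 mm from the hinge, 58 mm above the platform. Axes are the cradle's.
- clamp_knob (a point): Centre of the clamp arm's knob: black round bar 30 mm long, 22 mm thick, along the cradle's x, 75 mm from clamp_pivot. Closed, it is 62 mm to the hinge side (+y) of the pivot and 42 mm above it; as the joint grows it turns up and back (-y). Pinch it end to end from above (closing along x) and follow its arc.
- tee_a: Cream resin casting, T-shaped, 66 x 53 x 11 mm, lying flat; origin at the centre of its underside. Cross bar 66 mm long along x at y -27 to -8 mm; stem 19 mm wide (x -9 to 10) up to y +27. Can be gripped across the stem at (0, 11) mm, closing along x. May be absent.
- tee_b: Cream resin casting, T-shaped, 67 x 51 x 11 mm, lying flat; origin at the centre of its underside. Cross bar along x at y 10 to 25 mm; stem 18 mm wide (x -9 to 9) down to y -25. Can be gripped across the stem at (0, -5) mm, closing along x. May be absent.
- tee_c: Cream resin casting, T-shaped, 45 x 54 x 11 mm, lying flat; origin at the centre of its underside. Cross bar along y (x -22 to -2 mm); stem 17 mm wide (y -13 to 4) out to x +23. Can be gripped across the stem at (11, -4.5) mm, closing along y. May be absent.
- bracket_c: Cream resin casting, bracket- or S-shaped, 51 x 54 x 11 mm, lying flat; origin at the centre of its underside. One bar 17 mm wide (x 9 to 26) along y from -27 to 27 mm, a cross piece to -x (y -6 to 12). Can be gripped across the bar at (17.5, 21) mm, closing along x. May be absent.
- arrow: Cream resin casting, arrow-shaped, 49 x 68 x 12 mm, lying flat; origin at the centre of its underside, pointed along its y. Can be gripped across its tail at (0, -17) mm, 44 mm wide, closing along x. May be absent.
- masking_tape: Bystander: roll of cream masking tape, 90 mm across, 20 mm high, lying flat. Leave alone.
- mixing_cup: Bystander: small green cup, 62 mm across, 56 mm high. Leave alone.
- carving_tool: Bystander: thin carving spatula with wooden handle, 139 mm long, close to the robot. Leave alone.
There are look-alikes about, which are no part of the job. What is shaped like the tee_b but purple or red is not meant.

How it is judged:
On the way, in this order (a step that is already met when the one before it is completed fails the run):
1. every casting is in the tray, the tray sits in the cradle and the clamp is closed on its rear rim (x of tee_a in the frame of tray between -0.08 and 0.08 m and y of tee_a in the frame of tray between -0.066 and 0.076 m and z of tee_a in the frame of tray between -0.005 and 0.06 m and x of tee_b in the frame of tray between -0.08 and 0.08 m and y of tee_b in the frame of tray between -0.066 and 0.076 m and z of tee_b in the frame of tray between -0.005 and 0.06 m and x of tee_c in the frame of tray between -0.08 and 0.08 m and y of tee_c in the frame of tray between -0.066 and 0.076 m and z of tee_c in the frame of tray between -0.005 and 0.06 m and x of bracket_c in the frame of tray between -0.08 and 0.08 m and y of bracket_c in the frame of tray between -0.066 and 0.076 m and z of bracket_c in the frame of tray between -0.005 and 0.06 m and x of arrow in the frame of tray between -0.08 and 0.08 m and y of arrow in the frame of tray between -0.066 and 0.076 m and z of arrow in the frame of tray between -0.005 and 0.06 m and distance between tray and cradle_seat below 0.012 m and angle between the z axis of tray and the z axis of cradle_seat, either way round below 0.1 rad and value of joint clamp_arm below 0.1 rad and value of joint cradle below 0.06 rad), for 0.2 s.
2. the cradle is tipped over (more than 1.3 rad) with the tray clamped in it (distance between tray and cradle_seat below 0.012 m and angle between the z axis of tray and the z axis of cradle_seat, either way round below 0.1 rad and value of joint clamp_arm below 0.1 rad and value of joint cradle above 1.3 rad), for 0.2 s.
3. the cradle is back down with the tray still clamped and every casting in the hopper (x of tee_a in the frame of hopper_in between -0.1 and 0.1 m and y of tee_a in the frame of hopper_in between -0.1 and 0.12 m and z of tee_a in the frame of hopper_in between -0.005 and 0.085 m and x of tee_b in the frame of hopper_in between -0.1 and 0.1 m and y of tee_b in the frame of hopper_in between -0.1 and 0.12 m and z of tee_b in the frame of hopper_in between -0.005 and 0.085 m and x of tee_c in the frame of hopper_in between -0.1 and 0.1 m and y of tee_c in the frame of hopper_in between -0.1 and 0.12 m and z of tee_c in the frame of hopper_in between -0.005 and 0.085 m and x of bracket_c in the frame of hopper_in between -0.1 and 0.1 m and y of bracket_c in the frame of hopper_in between -0.1 and 0.12 m and z of bracket_c in the frame of hopper_in between -0.005 and 0.085 m and x of arrow in the frame of hopper_in between -0.1 and 0.1 m and y of arrow in the frame of hopper_in between -0.1 and 0.12 m and z of arrow in the frame of hopper_in between -0.005 and 0.085 m and distance between tray and cradle_seat below 0.012 m and angle between the z axis of tray and the z axis of cradle_seat, either way round below 0.1 rad and value of joint clamp_arm below 0.1 rad and value of joint cradle below 0.06 rad), for 0.2 s.
At the end, for the whole second after the job is handed in: Every casting lies at rest in the hopper (below 85 mm above the worktop, between the hopper walls), the tray lies in the cradle (within 12 mm and 0.1 rad of its seat), the cradle is down (joint below 0.06 rad) and the clamp is swung back (joint above 1.2 rad) (x of tee_a in the frame of hopper_in between -0.1 and 0.1 m and y of tee_a in the frame of hopper_in between -0.1 and 0.12 m and z of tee_a in the frame of hopper_in between -0.005 and 0.085 m and x of tee_b in the frame of hopper_in between -0.1 and 0.1 m and y of tee_b in the frame of hopper_in between -0.1 and 0.12 m and z of tee_b in the frame of hopper_in between -0.005 and 0.085 m and x of tee_c in the frame of hopper_in between -0.1 and 0.1 m and y of tee_c in the frame of hopper_in between -0.1 and 0.12 m and z of tee_c in the frame of hopper_in between -0.005 and 0.085 m and x of bracket_c in the frame of hopper_in between -0.1 and 0.1 m and y of bracket_c in the frame of hopper_in between -0.1 and 0.12 m and z of bracket_c in the frame of hopper_in between -0.005 and 0.085 m and x of arrow in the frame of hopper_in between -0.1 and 0.1 m and y of arrow in the frame of hopper_in between -0.1 and 0.12 m and z of arrow in the frame of hopper_in between -0.005 and 0.085 m and linear speed of each of tee_a, tee_b, tee_c, bracket_c, arrow below 0.03 m/s and distance between tray and cradle_seat below 0.012 m and angle between the z axis of tray and the z axis of cradle_seat, either way round below 0.1 rad and value of joint clamp_arm above 1.2 rad and value of joint cradle below 0.06 rad); the robot touches nothing.
It fails at once if the tape roll, the green cup or the carving tool is moved more than 30 mm or the cup is tipped over (distance of any of masking_tape, mixing_cup, carving_tool from where it was at the start of the episode above 0.03 m or angle between mixing_cup's own z axis and vertical above 0.5 rad).
Of tee_a, tee_b, tee_c, bracket_c, arrow only 3 to 5 are there at a start; the rules pass over those that are not, and their reading is None.
At some moment in a run one of tee_a, tee_b, tee_c, bracket_c, arrow may be knocked a few centimetres aside while the robot is not near it.
It also fails if it takes over 200 s, if anything falls off the work surface, if the arm or the gripper's body presses on something with over 40 N, if the wrist force passes 120 N, or if a joint passes its speed limit or range.

## Working session

There is one attempt and no reset: what is moved stays moved. The work goes in short steps, Python scripts to look and compute and a tool call to move; the robot and the scene stay as the last step left them, time stands still between calls to the robot, and variables do not carry over. Pictures are saved under pics/ and viewed, about 12 in all and at most 16, crops included, and the job is handed in when it is done.

Besides the shell and the picture viewer there is one more tool, called after "Call:" as name(argument=value, ...) on one line, values as JSON. arm_command: Moves the arm, as the interface text tells. Its arguments: {"type":"object","properties":{"commands":{"type":"string"}},"required":["commands"]}

```bash
mkdir -p pics; ls; python3 - <<'E'
from bench import robot, snapshot, models
import cv2
for n in ("scene","top"):
    s=snapshot(n); cv2.imwrite(f"pics/{n}0.png",s["img"]); print(n,s["camera_matrix"],s["origin"],s["rotation"])
    for q in ("tee_a","tee_b","tee_c","bracket_c","arrow","cradle_hinge","cradle_handle","clamp_knob","clamp_pivot","tray","hopper_in"):
        try: print(q,[(round(d["conf"],2),[round(d["centre"][0]*560),round(d["centre"][1]*420)]) for d in models.tip_of(q,s)][:5])
        except Exception as e: print(q,e)
print(robot.get_obs())
E
```

```text
pics
scene [[393.10339997   0.         282.529576  ]
 [  0.         393.10339997 211.04573906]
 [  0.           0.           1.        ]] [0.10188937 0.8080455  0.67910331] [-2.09359399  0.01989173 -2.64550253]
tee_a [(0.66, [354, 220]), (0.64, [333, 197]), (0.49, [264, 195]), (0.46, [310, 206]), (0.42, [316, 227])]
tee_b [(0.66, [354, 220]), (0.64, [333, 197]), (0.49, [264, 195]), (0.46, [310, 206]), (0.42, [316, 227])]
tee_c [(0.66, [354, 220]), (0.64, [333, 197]), (0.49, [264, 195]), (0.46, [310, 206]), (0.42, [316, 227])]
bracket_c []
arrow []
cradle_hinge [(0.59, [267, 245]), (0.18, [282, 235])]
cradle_handle [(0.8, [305, 210])]
clamp_knob [(0.59, [305, 176])]
clamp_pivot [(0.92, [299, 205])]
tray [(0.9, [279, 232])]
hopper_in [(0.67, [244, 307]), (0.3, [294, 190])]
top [[413.70281259   0.         280.6662274 ]
 [  0.         413.70281259 206.65080784]
 [  0.           0.           1.        ]] [ 0.5126252  -0.0603191   1.23611064] [-3.07722984 -0.00714387 -1.55977619]
tee_a [(0.75, [317, 227]), (0.66, [388, 224]), (0.55, [354, 145]), (0.51, [352, 259]), (0.51, [354, 200])]
tee_
[... 468 characters left out ...]
opper_in [(0.88, [179, 220])]
{'time': 1.2, 'joint_positions': array([-1.37609227e+00,  8.71748272e-02,  1.37065490e+00, -3.62596859e-05,
        1.68361608e+00, -1.03116436e-01]), 'qvel': array([-0.00222548, -0.00148469, -0.00014823, -0.00031616, -0.00041044,
       -0.00019362]), 'joint_torque': array([-8.95316862e-04, -3.40052247e+01, -3.02599061e+01,  7.17435591e-02,
        2.37466302e-02, -1.97108847e-05]), 'tool_pos': array([ 0.16137077, -0.52582334,  0.20554256]), 'ee_rot': array([3.14145029e+00, 5.09535511e-05, 2.97816403e-01]), 'wrist_force': array([-0.13720586,  0.12553627,  1.05881092]), 'wrist_torque': array([ 0.02255811,  0.01807941, -0.0302617 ]), 'width': 0.09409889345888922}
```

```bash
python3 - <<'E'
import cv2
i=cv2.imread("pics/top0.png"); c=i[110:310,150:417]
cv2.imwrite("pics/top0c.png",cv2.resize(c,None,fx=3,fy=3,interpolation=cv2.INTER_CUBIC)[:600,:800])
E
```

```text
(no output)
```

View pics/top0c.png

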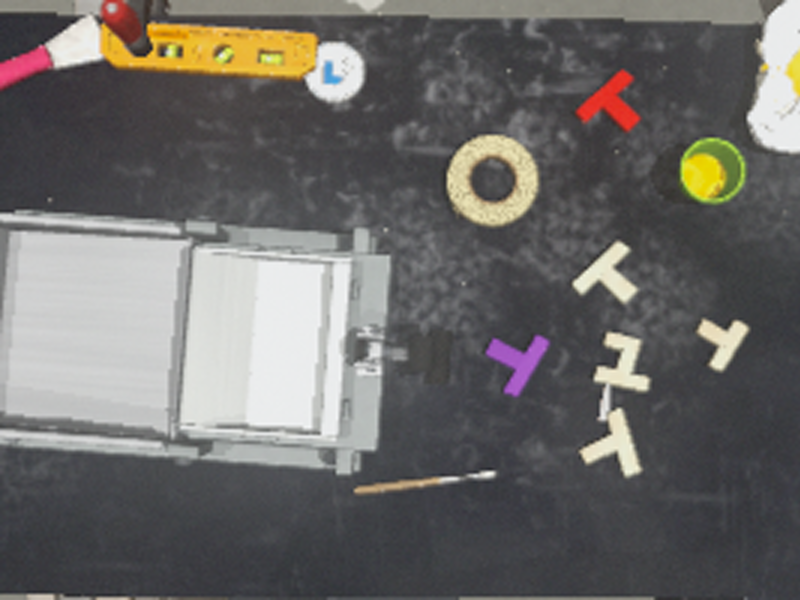

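View pics/scene0.png

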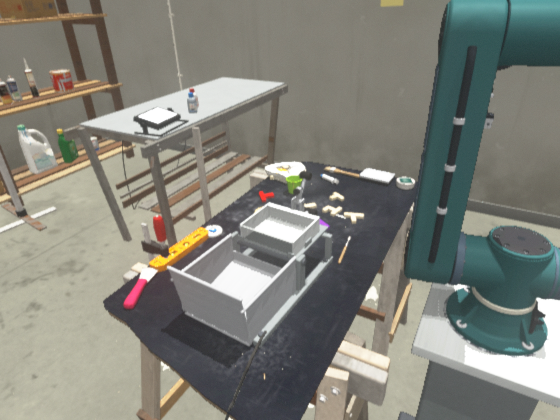

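```bash
cat > h.py <<'E'
import numpy as np, cv2
from scipy.spatial.transform import Rotation as Ro
from scipy.optimize import minimize
try:
    from bench import robot, snapshot, models
except Exception: pass
def RR(s): 
    r=np.asarray(s["rotation"],float)
    return r if r.shape==(3,3) else Ro.from_euler("xyz",r).as_matrix()
def px2w(s,uv,z):
    uv=np.atleast_2d(uv).astype(float); K=s["camera_matrix"]
    d=np.c_[(uv[:,0]-K[0,2])/K[0,0],(uv[:,1]-K[1,2])/K[1,1],np.ones(len(uv))]@RR(s).T
    o=np.asarray(s["origin"]); return (o+d*((z-o[2])/d[:,2])[:,None])
def w2px(s,P):
    p=(np.atleast_2d(P)-s["origin"])@RR(s); q=p@np.asarray(s["camera_matrix"]).T
    return q[:,:2]/q[:,2:]
def tips(s,q,z):
    return [(round(d["conf"],2),np.round(px2w(s,[d["centre"][0]*560,d["centre"][1]*420],z)[0],3)) for d in models.tip_of(q,s)]
# templates: polygons in mm and grip point, closing dir angle
T={"tee_a":([(-33,-27),(33,-27),(33,-8),(10,-8),(10,27),(-9,27),(-9,-8),(-33,-8)],(0,11),0),
"tee_b":([(-33.5,25),(33.5,25),(33.5,10),(9,10),(9,-25),(-9,-25),(-9,10),(-33.5,10)],(0,-5),0),
"tee_c":([(-22,-27),(-22,27),(-2,27),(-2,4),(23,4),(23,-13),(-2,-13),(-2,-27)],(11,-4.5),90),
"bracket_c":([(9,-27),(26,-27),(26,27),(9,27),(9,12),(-25,12),(-25,-6),(9,-6)],(17.5,21),0)}
def cream(s):
    hsv=cv2.cvtColor(s["img"],cv2.COLOR_BGR2HSV); h,S,v=cv2.split(hsv)
    return ((h>10)&(h<35)&(S>25)&(S<120)&(v>130)).astype(np.uint8)
def blobs(s,z=0.011,lo=0.0009,hi=0.0034):
    m=cv2.morphologyEx(cream(s),cv2.MORPH_OPEN,np.ones((2,2),np.uint8))
    n,l,st,c=cv2.connectedComponentsWithStats(m); out=[]
    for i in range(1,n):
        if st[i,4]<40: continue
        cs,_=cv2.findContours((l==i).astype(np.uint8),cv2.RETR_EXTERNAL,cv2.CHAIN_APPROX_NONE)
        w=px2w(s,cs[0][:,0],z)[:,:2].astype(np.float32); a=cv2.contourArea(w)
        if lo<a<hi: out.append((i,c[i],px2w(s,c[i],z)[0,:2],a,(l==i)))
    return out
def fit(s,b,name,z=0.011,res=0.0005):
    "rectify blob, match template by IoU -> (iou,x,y,yaw)"
    c=b[2]; n=200; g=(np.arange(n)-n/2)*res
    X,Y=np.meshgrid(c[0]+g,c[1]+g); uv=w2px(s,np.c_[X.ravel(),Y.ravel(),np.full(X.size,z)]).astype(np.float32)
    m=cv2.remap(b[4].astype(np.float32),uv[:,0].reshape(n,n),uv[:,1].reshape(n,n),cv2.INTER_LINEAR)
    m=cv2.GaussianBlur(m,(0,0),2)
    P=np.array(T[name][0],float)/1000
    def cost(p):
        a=p[2]; q=P@np.array([[np.cos(a),np.sin(a)],[-np.sin(a),np.cos(a)]])+p[:2]
        t=np.zeros((n,n),np.float32); cv2.fillPoly(t,[np.round((q/res+n/2)*16).astype(np.int32)],1.0,cv2.LINE_8,4)
        t=cv2.GaussianBlur(t,(0,0),2)
        return 1-np.minimum(t,m).sum()/np.maximum(t,m).sum()
    best=None
    cand=sorted((cost((x,y,a)),x,y,a) for a in np.arange(0,2*np.pi,np.pi/12) for x in(-.006,0,.006) for y in(-.006,0,.006))[:5]
    for k in cand:
        r=minimize(cost,k[1:],method="Nelder-Mead",options=dict(initial_simplex=[k[1:],(k[1]+.003,k[2],k[3]),(k[1],k[2]+.003,k[3]),(k[1],k[2],k[3]+.15)],maxiter=120))
        if best is None or r.fun<best.fun: best=r
    return 1-best.fun, c[0]+best.x[0], c[1]+best.x[1], best.x[2]%(2*np.pi)
def grip(name,f):
    g=np.array(T[name][1])/1000; a=f[3]; R=np.array([[np.cos(a),-np.sin(a)],[np.sin(a),np.cos(a)]])
    return R@g+f[1:3], (f[3]+np.radians(T[name][2]))  # point, closing direction angle (world)
def report(s):
    for b in blobs(s):
        r=sorted(((fit(s,b,n),n) for n in T),reverse=True)[:3]
        print("px",np.round(b[1]),"area mm2",round(b[3]*1e6))
        for f,n in r: 
            g,a=grip(n,f); print("  ",n,np.round(f,3),"grip",np.round(g,4),"close",round(np.degrees(a)%180,1))
def plan(x=None,y=None,z=None,yaw=None,hand=1,maxmm=60,o=None):
    "rows from the current (tool-down) pose to the target; yaw in deg"
    o=o or robot.get_obs(); R=Ro.from_euler("xyz",o["ee_rot"]); p=np.array(o["tool_pos"])
    t=np.array([p[0] if x is None else x,p[1] if y is None else y,p[2] if z is None else z])
    yw=np.degrees(o["ee_rot"][2]) if yaw is None else yaw
    Rt=Ro.from_euler("xyz",[np.pi,0,np.radians(yw)])
    rv=(R.inv()*Rt).as_rotvec(degrees=True); n=int(max(1,np.ceil(np.linalg.norm(t-p)*1000/maxmm),np.ceil(np.linalg.norm(rv)/10)))
    d=(t-p)/n; rows=[]
    for i in range(n):
        Ri=R*Ro.from_rotvec(rv*i/n,degrees=True); rows.append(np.r_[Ri.inv().apply(d)*1000,rv/n,hand])
    print("; ".join(" ".join(f"{v:.0f}" if abs(v)>=10 else f"{v:.1f}" for v in r) for r in rows))
E
python3 - <<'E'
from h import *
s=snapshot("top"); report(s)
for q,z in (("cradle_hinge",.1),("cradle_handle",.097),("clamp_pivot",.158),("tray",.1),("clamp_knob",.2),("hopper_in",.02)): print(q,tips(s,q,z))
w=snapshot("wrist"); print(w["origin"],RR(w),w["camera_matrix"][0]); 
plan(0.40,-0.33,0.36,90)
E
```

```text
px [355. 202.] area mm2 1003
   bracket_c [ 0.695  0.605 -0.291  0.783] grip [ 0.6024 -0.264 ] close 44.9
   tee_b [ 0.66   0.602 -0.289  5.518] grip [ 0.5985 -0.2927] close 136.1
   tee_c [ 0.651  0.607 -0.291  4.054] grip [ 0.5966 -0.2974] close 142.3
px [461. 210.] area mm2 1143
   tee_a [ 0.394  0.629 -0.609  1.583] grip [ 0.6181 -0.6088] close 90.7
   bracket_c [ 0.391  0.617 -0.612  0.027] grip [ 0.6343 -0.5903] close 1.6
   tee_c [ 0.389  0.63  -0.6    1.177] grip [ 0.6386 -0.5915] close 157.4
px [392. 224.] area mm2 1100
   tee_c [ 0.838  0.544 -0.392  1.089] grip [ 0.5527 -0.3847] close 152.4
   bracket_c [ 0.819  0.547 -0.388  4.192] grip [ 0.5569 -0.4138] close 60.2
   tee_b [ 0.735  0.55  -0.39   2.591] grip [ 0.5521 -0.3858] close 148.5
px [354. 257.] area mm2 1013
   bracket_c [ 0.657  0.438 -0.285  5.246] grip [ 0.4654 -0.2894] close 120.6
   tee_b [ 0.65   0.439 -0.283  3.531] grip [ 0.4369 -0.2787] close 22.3
   tee_c [ 0.632  0.452 -0.289  0.147] grip [ 0.4631 -0.2919] close 98.4
px [188. 327.] area mm2 2883
   tee_c [0.399 0.23  0.204 1.579] grip [0.2347 0.2147] cl
[... 289 characters left out ...]
,  0.158])), (0.66, array([0.533, 0.042, 0.158])), (0.21, array([ 0.542, -0.346,  0.158]))]
tray [(0.85, array([0.53 , 0.042, 0.1  ]))]
clamp_knob [(0.57, array([ 0.525, -0.085,  0.2  ]))]
hopper_in [(0.86, array([0.544, 0.223, 0.02 ]))]
[ 0.23322581 -0.50452931  0.38421903] [[ 2.94141301e-01 -9.24279361e-01 -2.43286987e-01]
 [-9.55761894e-01 -2.84369329e-01 -7.51883406e-02]
 [ 3.11674196e-04  2.54640427e-01 -9.67035757e-01]] [291.20192337   0.         283.74913419]
36 -15 -19 0.0 0.0 -9.1 1.0; 38 -8.8 -19 0.0 0.0 -9.1 1.0; 38 -2.7 -19 0.0 0.0 -9.1 1.0; 38 3.4 -19 0.0 0.0 -9.1 1.0; 37 9.4 -19 0.0 0.0 -9.1 1.0; 35 15 -19 0.0 0.0 -9.1 1.0; 33 21 -19 0.0 0.0 -9.1 1.0; 29 26 -19 0.0 0.0 -9.1 1.0
```

```bash
python3 - <<'E'
from h import *
plan(0.53,-0.34,0.19,17)
E
```

```text
58 -9.9 2.2 0.0 0.0 0.0 1.0; 58 -9.9 2.2 0.0 0.0 0.0 1.0; 58 -9.9 2.2 0.0 0.0 0.0 1.0; 58 -10.0 2.2 0.0 0.0 0.0 1.0; 58 -10.0 2.2 0.0 0.0 0.0 1.0; 58 -10.0 2.2 0.0 0.0 0.0 1.0; 58 -10.0 2.2 0.0 0.0 0.0 1.0
```

Call:
arm_command(commands="58 -10 2 0 0 0 1; 58 -10 2 0 0 0 1; 58 -10 2 0 0 0 1; 58 -10 2 0 0 0 1; 58 -10 2 0 0 0 1; 58 -10 2 0 0 0 1; 58 -10 2 0 0 0 1; 0 0 0 0 0 0 1")

```text
time: 2.6
tool_pos: [0.5398, -0.3366, 0.19]
ee_rot: [3.139, 0.0, 0.293]
wrist_force: [-0.1, 0.5, 0.7]
width: 0.0938
```

```bash
python3 - <<'E'
from h import *
import pickle
w=snapshot("wrist"); pickle.dump(w,open("w1.pkl","wb")); cv2.imwrite("pics/w1.png",w["img"]); 
report(w); print(robot.get_obs()["tool_pos"])
E
```

```text
px [174.  27.] area mm2 2730
   tee_a [ 0.396  0.683 -0.188  4.413] grip [ 0.6937 -0.1915] close 72.9
   bracket_c [ 0.378  0.682 -0.181  2.604] grip [ 0.6558 -0.1904] close 149.2
   tee_b [ 0.371  0.675 -0.178  3.341] grip [ 0.6744 -0.1732] close 11.4
px [494. 218.] area mm2 1309
   tee_c [ 0.391  0.61  -0.616  4.53 ] grip [ 0.6032 -0.6264] close 169.6
   bracket_c [ 0.375  0.611 -0.609  6.042] grip [ 0.6334 -0.5926] close 166.2
   tee_b [ 0.356  0.614 -0.605  4.457] grip [ 0.6089 -0.6037] close 75.3
px [329. 205.] area mm2 1197
   tee_c [ 0.839  0.546 -0.391  1.084] grip [ 0.5556 -0.3833] close 152.1
   bracket_c [ 0.829  0.55  -0.387  4.17 ] grip [ 0.5589 -0.4124] close 58.9
   tee_b [ 0.741  0.552 -0.388  2.595] grip [ 0.555  -0.3839] close 148.7
[ 0.53828164 -0.33792876  0.19042148]
```

View pics/w1.png

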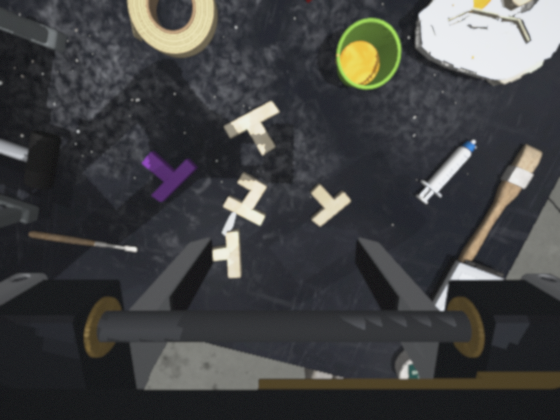

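```bash
sed -i 's/(v>130)/(v>85)/; s/(S>25)/(S>18)/' h.py; python3 - <<'E'
from h import *
import pickle
w=pickle.load(open("w1.pkl","rb")); hsv=cv2.cvtColor(w["img"],cv2.COLOR_BGR2HSV)
for p in ((252,127),(265,145),(241,124),(331,205),(246,205),(253,185),(230,222),(236,256),(222,255),(225,180)): print(p,hsv[p[1],p[0]])
report(w)
E
```

```text
(252, 127) [ 23  26 233]
(265, 145) [ 21  43 172]
(241, 124) [ 30  16 238]
(331, 205) [ 23  38 227]
(246, 205) [ 24  21 238]
(253, 185) [ 22  27 235]
(230, 222) [105   4 232]
(236, 256) [ 23  34 228]
(222, 255) [ 28  15 239]
(225, 180) [113  42  55]
px [175.  28.] area mm2 3287
   tee_a [ 0.412  0.693 -0.194  4.74 ] grip [ 0.7038 -0.1936] close 91.6
   bracket_c [ 0.378  0.69  -0.189  2.994] grip [ 0.6692 -0.2069] close 171.6
   tee_c [ 0.367  0.686 -0.184  0.029] grip [ 0.6968 -0.1882] close 91.7
px [257. 127.] area mm2 1727
   tee_a [ 0.84   0.606 -0.288  2.355] grip [ 0.5977 -0.2958] close 134.9
   tee_b [ 0.822  0.605 -0.288  5.464] grip [ 0.6015 -0.2911] close 133.0
   bracket_c [ 0.771  0.607 -0.29   0.743] grip [ 0.6061 -0.2624] close 42.6
px [248. 199.] area mm2 1573
   bracket_c [ 0.723  0.525 -0.298  2.959] grip [ 0.5045 -0.3159] close 169.5
   tee_a [ 0.659  0.525 -0.301  4.527] grip [ 0.5361 -0.3027] close 79.4
   tee_b [ 0.635  0.525 -0.301  1.399] grip [ 0.5303 -0.3015] close 80.1
px [493. 219.] area mm2 1762
   bracket_c [ 0.422  0.612 -0.608  6.142] grip [ 0.6326 -0.5899] close 171.9
   tee_c [ 0.415  0.614 -0.594  1.416] grip [ 0.62  -0.584] close 171.1
   tee_b [ 0.398  0.614 -0.605  4.486] grip [ 0.6093 -0.6042] close 77.1
px [329. 205.] area mm2 1398
   tee_c [ 0.92   0.547 -0.39   1.071] grip [ 0.5558 -0.3829] close 151.3
   bracket_c [ 0.876  0.55  -0.386  4.178] grip [ 0.5592 -0.412 ] close 59.4
   tee_a [ 0.765  0.552 -0.388  5.751] grip [ 0.5579 -0.3783] close 149.5
px [232. 255.] area mm2 1582
   tee_c [ 0.648  0.439 -0.287  1.885] grip [ 0.4396 -0.2755] close 18.0
   bracket_c [ 0.543  0.439 -0.299  0.821] grip [ 0.4353 -0.2719] close 47.1
   tee_a [ 0.503  0.437 -0.296  2.447] grip [ 0.4299 -0.3044] close 140.2
```

```bash
sed -i 's/(S>18)/(S>9)/;s/(h<35)/(h<42)/' h.py; python3 - <<'E'
from h import *
import pickle
w=pickle.load(open("w1.pkl","rb"))
w["img"][10:60,:250]=0
report(w)
cv2.imwrite("pics/w1c.png",cv2.resize(w["img"][95:285,195:365],None,fx=3,fy=3,interpolation=cv2.INTER_CUBIC))
E
```

```text
px [256. 127.] area mm2 1740
   tee_a [ 0.911  0.606 -0.288  2.321] grip [ 0.5976 -0.2953] close 133.0
   tee_b [ 0.892  0.605 -0.287  5.463] grip [ 0.6016 -0.2906] close 133.0
   bracket_c [ 0.847  0.607 -0.289  0.744] grip [ 0.6061 -0.2622] close 42.6
px [249. 201.] area mm2 1824
   bracket_c [ 0.791  0.525 -0.299  2.948] grip [ 0.5042 -0.3162] close 168.9
   tee_a [ 0.742  0.525 -0.301  4.496] grip [ 0.5356 -0.3029] close 77.6
   tee_c [ 0.712  0.52  -0.297  6.133] grip [ 0.5306 -0.3032] close 81.4
px [493. 219.] area mm2 1773
   bracket_c [ 0.424  0.613 -0.608  6.13 ] grip [ 0.633  -0.5897] close 171.2
   tee_c [ 0.416  0.614 -0.594  1.411] grip [ 0.6203 -0.5841] close 170.8
   tee_b [ 0.399  0.614 -0.605  4.519] grip [ 0.6096 -0.6043] close 78.9
px [329. 205.] area mm2 1398
   tee_c [ 0.92   0.547 -0.39   1.071] grip [ 0.5558 -0.3829] close 151.3
   bracket_c [ 0.876  0.55  -0.386  4.178] grip [ 0.5592 -0.412 ] close 59.4
   tee_a [ 0.765  0.552 -0.388  5.751] grip [ 0.5579 -0.3783] close 149.5
px [542. 246.] area mm2 2978
   tee_a [ 0.465  0.567 -0.689  3.154] grip [ 0.5673 -0.6999] close 0.7
   tee_b [ 0.438  0.568 -0.688  0.014] grip [ 0.5676 -0.6927] close 0.8
   bracket_c [ 0.412  0.567 -0.679  3.742] grip [ 0.5641 -0.7062] close 34.4
px [231. 255.] area mm2 1615
   tee_c [ 0.754  0.439 -0.287  1.869] grip [ 0.4401 -0.2754] close 17.1
   tee_b [ 0.738  0.441 -0.283  3.453] grip [ 0.4398 -0.2778] close 17.9
   bracket_c [ 0.65   0.437 -0.299  0.78 ] grip [ 0.4351 -0.2713] close 44.7
```

View pics/w1c.png

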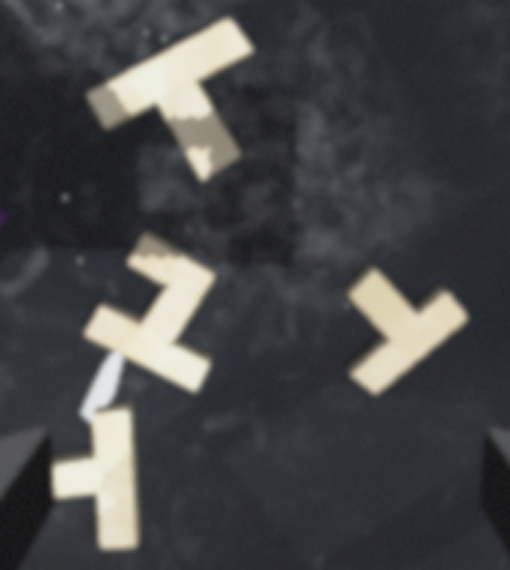

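```bash
python3 - <<'E'
from h import *
plan(0.44,-0.30,0.14,107,hand=0.4)
E
```

```text
-8.3 -6.5 5.0 0.0 0.0 -9.0 0.4; -7.2 -7.7 5.0 0.0 0.0 -9.0 0.4; -5.9 -8.7 5.0 0.0 0.0 -9.0 0.4; -4.5 -9.5 5.0 0.0 0.0 -9.0 0.4; -2.9 -10 5.0 0.0 0.0 -9.0 0.4; -1.3 -10 5.0 0.0 0.0 -9.0 0.4; 0.4 -11 5.0 0.0 0.0 -9.0 0.4; 2.0 -10 5.0 0.0 0.0 -9.0 0.4; 3.6 -9.9 5.0 0.0 0.0 -9.0 0.4; 5.1 -9.2 5.0 0.0 0.0 -9.0 0.4
```

Call:
arm_command(commands="-8 -6.5 5 0 0 -9 0.4; -7 -7.7 5 0 0 -9 0.4; -6 -8.7 5 0 0 -9 0.4; -4.5 -9.5 5 0 0 -9 0.4; -3 -10 5 0 0 -9 0.4; -1.3 -10 5 0 0 -9 0.4; 0.4 -11 5 0 0 -9 0.4; 2 -10 5 0 0 -9 0.4; 3.6 -10 5 0 0 -9 0.4; 5 -9 5 0 0 -9 0.4; 0 0 0 0 0 0 0.4")

```text
time: 4.03
tool_pos: [0.4223, -0.3124, 0.1425]
ee_rot: [-3.136, 0.01, 1.889]
wrist_force: [-0.3, -0.6, 0.0]
width: 0.0376
```

```bash
python3 - <<'E'
from h import *
import pickle
w=snapshot("wrist"); pickle.dump(w,open("w2.pkl","wb")); cv2.imwrite("pics/w2.png",w["img"]); 
report(w); print(robot.get_obs())
E
```

```text
px [545. 158.] area mm2 1037
   bracket_c [ 0.49   0.666 -0.186  2.503] grip [ 0.6397 -0.1922] close 143.4
   tee_c [ 0.471  0.674 -0.174  0.32 ] grip [ 0.6859 -0.1748] close 108.3
   tee_b [ 0.462  0.659 -0.177  2.997] grip [ 0.6594 -0.1716] close 171.7
px [132. 260.] area mm2 1384
   tee_c [ 0.702  0.283 -0.435  5.577] grip [ 0.2887 -0.4458] close 49.5
   bracket_c [ 0.654  0.271 -0.44   0.265] grip [ 0.2828 -0.415 ] close 15.2
   tee_a [ 0.614  0.287 -0.44   3.932] grip [ 0.2948 -0.4476] close 45.3
px [338. 381.] area mm2 2768
   tee_c [ 0.23   0.56  -0.512  1.896] grip [ 0.5608 -0.5003] close 18.7
   tee_a [ 0.226  0.556 -0.508  0.306] grip [ 0.5524 -0.4977] close 17.5
   bracket_c [ 0.207  0.572 -0.524  0.316] grip [ 0.5822 -0.4988] close 18.1
{'time': 4.075, 'joint_positions': array([-0.73763424,  0.04988041,  1.53465222, -0.01011213,  1.55009628,
       -1.05528551]), 'qvel': array([ 0.01239779,  0.01136731, -0.02340905,  0.00457629, -0.00470756,
        0.01125044]), 'joint_torque': array([ 8.71245330e-02, -3.15924346e+01, -2.92831492e+01,  1.73950614e-02,
        4.99897369e-02, -9.24998615e-02]), 'tool_pos': array([ 0.42288092, -0.31260739,  0.14287729]), 'ee_rot': array([-3.13622775,  0.01104252,  1.88865133]), 'wrist_force': array([-0.56538291,  0.29408714,  0.05470344]), 'wrist_torque': array([-0.07941803, -0.14160562,  0.00917552]), 'width': 0.03770363612769636}
```

View pics/w2.png

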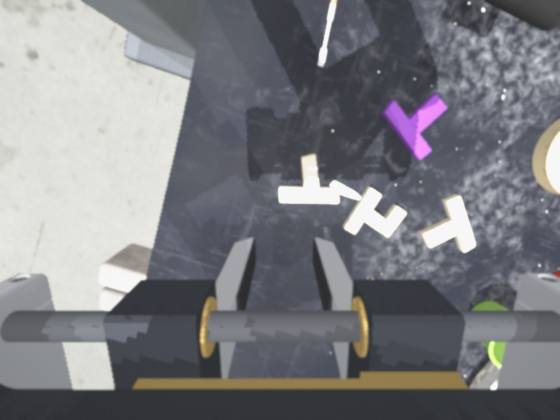

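```bash
python3 - <<'E'
s=open("h.py").read()
a=s.index("    hsv=cv2"); b=s.index("def blobs")
s=s[:a]+'''    b,g,r=[c.astype(int) for c in cv2.split(s["img"])]
    return ((r>120)&(g>115)&(r-b>3)&(r-b<95)&(abs(r-g)<45)).astype(np.uint8)
'''+s[b:]
s=s.replace("def report(s):\n    for b in blobs(s):","def report(s):\n    for b in blobs(s):\n        if not(.38<b[2][0]<.7 and -.47<b[2][1]<-.2): continue")
open("h.py","w").write(s)
E
python3 - <<'E'
from h import *
import pickle
for k in ("w1","w2"):
    w=pickle.load(open(k+".pkl","rb")); print(k); report(w)
for p in ((338,188),(310,195),(308,170),(375,210),(455,205)): print(p,w["img"][p[1],p[0]])
E
```

```text
w1
px [256. 126.] area mm2 1554
   tee_b [ 0.918  0.606 -0.287  5.467] grip [ 0.602  -0.2906] close 133.2
   bracket_c [ 0.869  0.607 -0.29   0.769] grip [ 0.6053 -0.2625] close 44.0
   tee_a [ 0.854  0.605 -0.288  2.33 ] grip [ 0.5975 -0.2954] close 133.5
px [249. 202.] area mm2 1623
   bracket_c [ 0.819  0.525 -0.298  2.962] grip [ 0.5041 -0.3159] close 169.7
   tee_b [ 0.738  0.524 -0.3    1.346] grip [ 0.5293 -0.3014] close 77.1
   tee_a [ 0.712  0.524 -0.3    4.53 ] grip [ 0.5351 -0.302 ] close 79.6
px [329. 205.] area mm2 1228
   tee_c [ 0.857  0.547 -0.391  1.106] grip [ 0.5557 -0.3832] close 153.4
   bracket_c [ 0.843  0.55  -0.386  4.188] grip [ 0.559  -0.4121] close 60.0
   tee_b [ 0.748  0.553 -0.388  2.593] grip [ 0.5552 -0.3839] close 148.6
px [231. 255.] area mm2 1443
   tee_a [ 0.787  0.441 -0.28   0.296] grip [ 0.4373 -0.27  ] close 16.9
   tee_c [ 0.757  0.438 -0.287  1.873] grip [ 0.4392 -0.2747] close 17.3
   bracket_c [ 0.635  0.439 -0.298  0.856] grip [ 0.4342 -0.2711] close 49.0
w2
(338, 188) [247 247 247]
(310, 195) [247 247 247]
(308, 170) [235 244 246]
(375, 210) [137 149 156]
(455, 205) [247 247 247]
```

```bash
sed -i 's/(r-b>3)/((r-b>3)|(r>235))/' h.py; python3 - <<'E'
from h import *
import pickle
w=pickle.load(open("w2.pkl","rb")); report(w); plan(.441,-.2706,.0,107,o=None)
E
```

```text
px [452. 227.] area mm2 2212
   tee_a [ 0.837  0.604 -0.285  2.327] grip [ 0.5963 -0.293 ] close 133.4
   tee_b [ 0.727  0.604 -0.285  5.464] grip [ 0.6007 -0.2888] close 133.1
   bracket_c [ 0.681  0.608 -0.288  0.787] grip [ 0.6057 -0.2611] close 45.1
12 10 47 -0.1 0.2 0.4 1.0; 12 10 48 -0.1 0.2 0.4 1.0; 12 10 48 -0.1 0.2 0.4 1.0
```

```bash
python3 - <<'E'
from h import *
import pickle
w=pickle.load(open("w2.pkl","rb")); print(px2w(w,[(309,169),(309,195),(310,155),(279,194),(340,195),(332,184),(362,196)],.011)); print(px2w(snapshot("wrist"),[(309,169)],.011))
E
```

```text
[[ 0.4364435  -0.26861678  0.011     ]
 [ 0.44586547 -0.29508693  0.011     ]
 [ 0.43254328 -0.25454469  0.011     ]
 [ 0.41465266 -0.30427764  0.011     ]
 [ 0.47772285 -0.28451695  0.011     ]
 [ 0.46522829 -0.27597505  0.011     ]
 [ 0.50072689 -0.2780499   0.011     ]]
[[ 0.43712905 -0.26900866  0.011     ]]
```

```bash
python3 - <<'E'
from h import *
plan(.4355,-.264,.04,107,hand=.33,maxmm=35)
E
```

```text
11 6.8 26 -0.1 0.2 0.3 0.3; 11 6.7 26 -0.1 0.2 0.3 0.3; 11 6.6 26 -0.1 0.2 0.3 0.3; 11 6.5 26 -0.1 0.2 0.3 0.3
```

Call:
arm_command(commands="11 6.8 26 -0.1 0.2 0.3 0.34; 11 6.7 26 -0.1 0.2 0.3 0.34; 11 6.6 26 -0.1 0.2 0.3 0.34; 11 6.5 26 -0.1 0.2 0.3 0.34; 0 0 0 0 0 0 0.34")

```text
time: 4.75
tool_pos: [0.4382, -0.266, 0.0391]
ee_rot: [3.135, 0.004, 1.855]
wrist_force: [0.5, 0.4, 0.9]
width: 0.0317
```

```bash
python3 - <<'E'
from h import *
o=robot.get_obs(); print(o["tool_pos"],o["ee_rot"])
plan(.4355,-.264,.004,107,hand=.34,maxmm=20)
E
```

```text
[ 0.43823408 -0.26604127  0.03910653] [3.13536453 0.00374341 1.85473969]
1.4 -1.1 18 0.2 0.1 -0.4 0.3; 1.4 -1.1 18 0.2 0.1 -0.4 0.3
```

Call:
arm_command(commands="1.4 -1.1 18 0.2 0.1 -0.4 0.34; 1.4 -1.1 18 0 0 0 0.34; 0 0 0 0 0 0 0; 0 0 0 0 0 0 0; 0 0 0 0 0 0 0; 0 0 -30 0 0 0 0; 0 0 -60 0 0 0 0; 0 0 -60 0 0 0 0; 0 0 -60 0 0 0 0; 0 0 -30 0 0 0 0")

```text
time: 6.0
tool_pos: [0.4348, -0.2661, 0.2528]
ee_rot: [3.136, 0.008, 1.858]
wrist_force: [-0.1, -0.5, -0.1]
width: 0.0151
```

```bash
python3 - <<'E'
from h import *
import pickle
w=snapshot("wrist"); pickle.dump(w,open("w3.pkl","wb")); cv2.imwrite("pics/w3.png",w["img"]); report(w)
for q,z in (("cradle_hinge",.1),("cradle_handle",.097),("clamp_pivot",.158),("tray",.1),("clamp_knob",.2),("hopper_in",.02)): print(q,tips(w,q,z))
o=robot.get_obs(); print(o["tool_pos"],o["ee_rot"],o["width"])
plan(.494,.047,.26,86,hand=0)
E
```

```text
px [333. 221.] area mm2 1794
   bracket_c [ 0.782  0.527 -0.297  2.956] grip [ 0.5059 -0.3148] close 169.4
   tee_a [ 0.73   0.527 -0.299  4.539] grip [ 0.5375 -0.3007] close 80.1
   tee_b [ 0.703  0.526 -0.299  1.374] grip [ 0.5308 -0.3004] close 78.7
px [391. 227.] area mm2 1865
   tee_a [ 0.9    0.607 -0.287  2.342] grip [ 0.5995 -0.2944] close 134.2
   tee_b [ 0.837  0.607 -0.286  5.467] grip [ 0.6035 -0.2899] close 133.2
   bracket_c [ 0.784  0.609 -0.289  0.766] grip [ 0.6069 -0.2613] close 43.9
cradle_hinge [(0.41, array([ 0.589, -0.026,  0.1  ]))]
cradle_handle [(0.89, array([ 0.526, -0.108,  0.097]))]
clamp_pivot [(0.65, array([ 0.45 , -0.318,  0.158])), (0.36, array([ 0.539, -0.252,  0.158]))]
tray []
clamp_knob [(0.92, array([ 0.539, -0.079,  0.2  ]))]
hopper_in []
[ 0.43302453 -0.26476491  0.24482525] [-3.13985224e+00 -1.94830042e-03  1.85818343e+00] 0.01454614365450728
47 24 -2.5 -0.0 -0.0 3.4 0.0; 48 22 -2.5 -0.0 -0.0 3.4 0.0; 50 19 -2.5 -0.0 -0.0 3.4 0.0; 51 16 -2.5 -0.0 -0.0 3.4 0.0; 51 13 -2.5 -0.0 -0.0 3.4 0.0; 52 9.6 -2.5 -0.0 -0.0 3.4 0.0
```

View pics/w3.png

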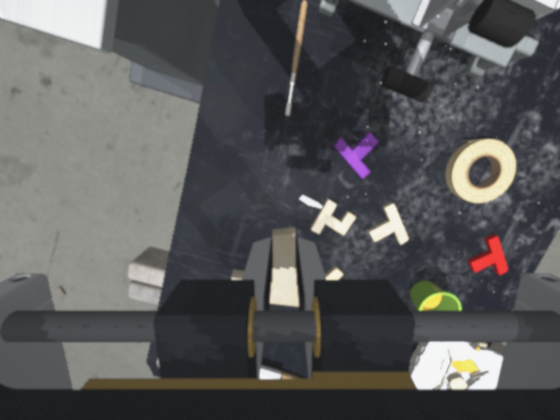

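Call:
arm_command(commands="47 24 -2.5 0 0 3.4 0; 48 22 -2.5 0 0 3.4 0; 50 19 -2.5 0 0 3.4 0; 51 16 -2.5 0 0 3.4 0; 51 13 -2.5 0 0 3.4 0; 52 10 -2.5 0 0 3.4 0; 0 0 0 0 0 0 0")

```text
time: 7.22
tool_pos: [0.4936, 0.0564, 0.2445]
ee_rot: [-3.112, -0.006, 1.486]
wrist_force: [-0.4, -0.3, -0.3]
width: 0.0145
```

```bash
python3 - <<'E'
from h import *
import pickle
w=snapshot("wrist"); pickle.dump(w,open("w4.pkl","wb")); cv2.imwrite("pics/w4.png",w["img"])
for q,z in (("cradle_hinge",.1),("cradle_handle",.097),("clamp_pivot",.158),("tray",.1),("clamp_knob",.2),("hopper_in",.02)): print(q,tips(w,q,z))
o=robot.get_obs(); print(o["tool_pos"],o["ee_rot"],o["width"])
plan(.494,.047,.13,86,hand=0)
E
```

```text
cradle_hinge [(0.68, array([0.539, 0.118, 0.1  ]))]
cradle_handle [(0.36, array([0.531, 0.118, 0.097]))]
clamp_pivot []
tray [(0.68, array([0.538, 0.205, 0.1  ])), (0.59, array([0.536, 0.037, 0.1  ]))]
clamp_knob []
hopper_in [(0.55, array([0.545, 0.224, 0.02 ])), (0.4, array([ 0.476, -0.05 ,  0.02 ]))]
[0.49409624 0.0519513  0.24652587] [-3.11585017 -0.00565104  1.47839824] 0.01455646739604441
-2.8 1.7 58 -0.7 -0.2 -0.6 0.0; -2.6 0.9 58 -0.7 -0.2 -0.6 0.0
```

View pics/w4.png

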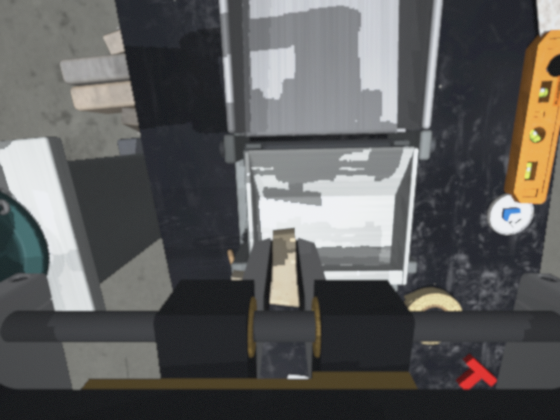

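```bash
python3 - <<'E'
from h import *
import pickle
w=pickle.load(open("w4.pkl","rb")); print(px2w(w,[(245,152),(416,150),(248,220),(407,220),(300,270),(400,270),(230,145),(428,142)],.145).round(3))
E
```

```text
[[ 0.461  0.118  0.145]
 [ 0.619  0.107  0.145]
 [ 0.456  0.052  0.145]
 [ 0.612  0.04   0.145]
 [ 0.504 -0.006  0.145]
 [ 0.606 -0.013  0.145]
 [ 0.447  0.126  0.145]
 [ 0.63   0.113  0.145]]
```

Call:
arm_command(commands="-3 1.7 58 -0.7 -0.2 -0.6 0; -3 1 58 -0.7 -0.2 -0.6 0; 0 0 0 0 0 0 0")

```text
time: 7.95
tool_pos: [0.4948, 0.0431, 0.1292]
ee_rot: [3.138, 0.001, 1.495]
wrist_force: [0.0, 0.0, 0.3]
width: 0.0145
```

Call:
arm_command(commands="0 0 9 0 0 0 0; 0 0 0 0 0 0 0.35; 0 0 0 0 0 0 0.35; 0 0 0 0 0 0 0.35; 0 0 -30 0 0 0 0.35; 0 0 -60 0 0 0 0.35; 0 0 -60 0 0 0 0.35; 0 0 0 0 0 0 0.45")

```text
time: 8.95
tool_pos: [0.4988, 0.0428, 0.2868]
ee_rot: [3.118, -0.0, 1.493]
wrist_force: [0.5, 0.2, 0.3]
width: 0.0397
```

```bash
python3 - <<'E'
from h import *
import pickle
w=snapshot("wrist"); pickle.dump(w,open("w5.pkl","wb"))
t=snapshot("top"); report(t)
o=robot.get_obs(); print(o["tool_pos"],o["ee_rot"],o["width"])
plan(.505,-.315,.22,79,hand=.45)
E
```

```text
px [353. 202.] area mm2 1607
   tee_a [ 0.894  0.603 -0.29   2.352] grip [ 0.5949 -0.2975] close 134.7
   tee_b [ 0.873  0.603 -0.29   5.495] grip [ 0.5992 -0.2931] close 134.9
   bracket_c [ 0.825  0.604 -0.291  0.782] grip [ 0.6019 -0.2643] close 44.8
px [392. 224.] area mm2 1175
   tee_c [ 0.863  0.544 -0.393  1.057] grip [ 0.5531 -0.3852] close 150.6
   bracket_c [ 0.843  0.547 -0.389  4.148] grip [ 0.5555 -0.4145] close 57.7
   tee_b [ 0.754  0.549 -0.391  2.561] grip [ 0.5519 -0.3864] close 146.8
px [358. 232.] area mm2 1563
   bracket_c [ 0.782  0.522 -0.301  2.957] grip [ 0.5007 -0.3179] close 169.4
   tee_b [ 0.72   0.521 -0.303  1.368] grip [ 0.526 -0.304] close 78.4
   tee_a [ 0.716  0.521 -0.302  4.529] grip [ 0.5319 -0.3042] close 79.5
[0.49683018 0.0428264  0.28090048] [3.12850922e+00 4.23375471e-04 1.49334633e+00] 0.04187401804580781
-51 5.0 8.8 0.1 -0.0 0.9 0.5; -51 5.9 8.8 0.1 -0.0 0.9 0.5; -51 6.7 8.8 0.1 -0.0 0.9 0.5; -51 7.5 8.8 0.1 -0.0 0.9 0.5; -50 8.4 8.7 0.1 -0.0 0.9 0.5; -50 9.2 8.7 0.1 -0.0 0.9 0.5; -50 10 8.7 0.1 -0.0 0.9 0.5
```

Call:
arm_command(commands="-51 5 9 0.1 0 0.9 0.45; -51 6 9 0.1 0 0.9 0.45; -51 7 9 0 0 0.9 0.45; -51 7.5 9 0 0 0.9 0.45; -50 8.4 9 0 0 0.9 0.45; -50 9 9 0 0 0.9 0.45; -50 10 9 0 0 0.9 0.45; 0 0 20 0 0 0 0.45; 0 0 0 0 0 0 0.45")

```text
time: 10.18
tool_pos: [0.4983, -0.3206, 0.1714]
ee_rot: [-3.117, -0.014, 1.383]
wrist_force: [0.4, -0.1, -0.4]
width: 0.042
```

```bash
python3 - <<'E'
from h import *
import pickle
w=snapshot("wrist"); report(w)
o=robot.get_obs(); print(o["tool_pos"],o["ee_rot"],o["width"])
plan(.504,-.316,.04,79,hand=.45)
E
```

```text
px [378. 150.] area mm2 1910
   tee_a [ 0.899  0.606 -0.287  2.328] grip [ 0.5984 -0.2946] close 133.4
   tee_b [ 0.84   0.606 -0.287  5.461] grip [ 0.602  -0.2902] close 132.9
   bracket_c [ 0.788  0.609 -0.29   0.762] grip [ 0.6071 -0.2625] close 43.7
px [299. 176.] area mm2 2065
   bracket_c [ 0.693  0.527 -0.298  2.96 ] grip [ 0.5056 -0.3155] close 169.6
   tee_a [ 0.648  0.526 -0.3    4.532] grip [ 0.5372 -0.3017] close 79.7
   tee_b [ 0.625  0.526 -0.301  1.373] grip [ 0.531  -0.3016] close 78.7
[ 0.498754   -0.32097537  0.17271254] [-3.11943739 -0.01254454  1.38371333] 0.04215694022406873
1.4 2.4 44 -0.4 -0.2 0.1 0.5; 1.6 2.1 44 -0.4 -0.2 0.1 0.5; 1.8 1.7 44 -0.4 -0.2 0.1 0.5
```

Call:
arm_command(commands="1.6 2.2 44 -0.4 -0.2 0.1 0.45; 1.6 2.1 44 -0.4 -0.2 0.1 0.45; 1.8 1.8 44 -0.4 -0.2 0.1 0.45; 0 0 0 0 0 0 0.45")

```text
time: 10.72
tool_pos: [0.5066, -0.314, 0.0413]
ee_rot: [3.137, 0.001, 1.383]
wrist_force: [-0.4, 0.9, -0.4]
width: 0.0423
```

```bash
python3 - <<'E'
from h import *
o=robot.get_obs(); print(o["tool_pos"],o["ee_rot"],o["width"])
plan(.5045,-.3157,.004,79,hand=.45,maxmm=20)
E
```

```text
[ 0.5065572  -0.3140236   0.04128423] [3.13665356e+00 1.11966563e-03 1.38280723e+00] 0.04232057630261553
-1.0 -0.9 19 0.1 0.0 0.1 0.5; -1.0 -0.9 19 0.1 0.0 0.1 0.5
```

Call:
arm_command(commands="-1 -0.9 19 0.1 0 0.1 0.45; -1 -0.9 19 0 0 0 0.45; 0 0 0 0 0 0 0; 0 0 0 0 0 0 0; 0 0 0 0 0 0 0; 0 0 -30 0 0 0 0; 0 0 -60 0 0 0 0; 0 0 -60 0 0 0 0; 0 0 -60 0 0 0 0; 0 0 -35 0 0 0 0")

```text
time: 11.98
tool_pos: [0.5043, -0.3157, 0.2587]
ee_rot: [3.132, 0.004, 1.381]
wrist_force: [0.3, -1.2, -0.5]
width: 0.0126
```

```bash
python3 - <<'E'
from h import *
import pickle
w=snapshot("wrist"); pickle.dump(w,open("w6.pkl","wb")); cv2.imwrite("pics/w6.png",w["img"])
o=robot.get_obs(); print(o["tool_pos"],o["ee_rot"],o["width"])
plan(.554,.0006,.25,86,hand=0)
E
```

```text
[ 0.50552107 -0.31658308  0.26376582] [3.12493229 0.00799838 1.38139567] 0.012715002927732439
53 -2.0 1.8 0.2 0.1 -1.1 0.0; 53 -1.0 1.9 0.2 0.1 -1.1 0.0; 53 0.1 2.0 0.2 0.1 -1.1 0.0; 53 1.2 2.1 0.2 0.1 -1.1 0.0; 53 2.2 2.2 0.2 0.1 -1.1 0.0; 53 3.3 2.2 0.2 0.1 -1.1 0.0
```

Call:
arm_command(commands="53 -2 -25 0.2 0.1 -1.1 0; 53 -1 -15 0.2 0.1 -1.1 0; 53 0 0 0.2 0.1 -1.1 0; 53 1 0 0 0 -1 0; 53 2 2 0 0 -1 0; 53 3 2 0 0 -1 0; 0 0 0 0 0 0 0")

```text
time: 12.9
tool_pos: [0.5553, 0.0059, 0.3022]
ee_rot: [3.126, 0.006, 1.491]
wrist_force: [-0.6, -0.8, -0.8]
width: 0.0129
```

```bash
python3 - <<'E'
from h import *
o=robot.get_obs(); print(o["tool_pos"],o["ee_rot"],o["width"])
plan(.554,.0006,.122,86,hand=0)
E
```

```text
[0.55531597 0.00586445 0.30216152] [3.1258835  0.00555778 1.49145765] 0.012872876872284817
-1.1 -0.9 45 0.2 0.1 -0.1 0.0; -1.1 -0.8 45 0.2 0.1 -0.1 0.0; -1.2 -0.6 45 0.2 0.1 -0.1 0.0; -1.3 -0.4 45 0.2 0.1 -0.1 0.0
```

Call:
arm_command(commands="-1.1 -0.9 45 0.2 0.1 0 0; -1.1 -0.8 45 0.2 0.1 0 0; -1.2 -0.6 45 0 0 0 0; -1 0 45 0 0 0 0; 0 0 0 0 0 0 0.3; 0 0 0 0 0 0 0.3; 0 0 0 0 0 0 0.3; 0 0 -30 0 0 0 0.3; 0 0 -60 0 0 0 0.3; 0 0 -60 0 0 0 0.4; 0 0 -20 0 0 0 0.45")

```text
time: 14.28
tool_pos: [0.5558, -0.0062, 0.3058]
ee_rot: [3.108, 0.009, 1.484]
wrist_force: [0.6, -0.3, -0.1]
width: 0.0417
```

```bash
python3 - <<'E'
from h import *
import pickle
w=snapshot("wrist"); cv2.imwrite("pics/w7.png",w["img"])
t=snapshot("top"); report(t)
o=robot.get_obs(); print(o["tool_pos"],o["ee_rot"],o["width"])
plan(.556,-.383,.2,61,hand=.45)
E
```

```text
px [353. 202.] area mm2 1607
   tee_a [ 0.894  0.603 -0.29   2.352] grip [ 0.5949 -0.2975] close 134.7
   tee_b [ 0.873  0.603 -0.29   5.495] grip [ 0.5992 -0.2931] close 134.9
   bracket_c [ 0.825  0.604 -0.291  0.782] grip [ 0.6019 -0.2643] close 44.8
px [392. 224.] area mm2 1175
   tee_c [ 0.863  0.544 -0.393  1.057] grip [ 0.5531 -0.3852] close 150.6
   bracket_c [ 0.843  0.547 -0.389  4.148] grip [ 0.5555 -0.4145] close 57.7
   tee_b [ 0.754  0.549 -0.391  2.561] grip [ 0.5519 -0.3864] close 146.8
[ 0.55589358 -0.00600644  0.30481888] [3.10868013 0.0082441  1.48392919] 0.04214912041304899
-54 4.2 16 0.3 0.0 3.4 0.5; -53 7.5 16 0.3 0.0 3.4 0.5; -53 11 15 0.3 0.0 3.4 0.5; -52 14 15 0.3 0.0 3.4 0.5; -51 17 15 0.3 0.0 3.4 0.5; -50 20 15 0.3 0.0 3.4 0.5; -49 23 15 0.3 0.0 3.4 0.5
```

View pics/w7.png

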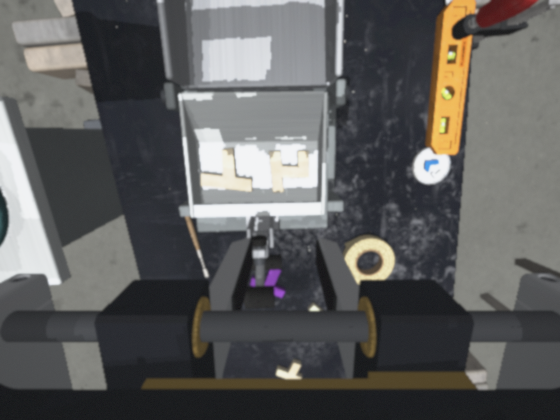

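Call:
arm_command(commands="-54 4 6 0.3 0 3.4 0.45; -53 7.5 6 0.3 0 3.4 0.45; -53 11 16 0.3 0 3.4 0.45; -52 14 20 0.3 0 3.4 0.45; -51 17 20 0 0 3.4 0.45; -50 20 20 0 0 3.4 0.45; -49 23 20 0 0 3.4 0.45; 0 0 0 0 0 0 0.45")

```text
time: 15.38
tool_pos: [0.5523, -0.4004, 0.1936]
ee_rot: [3.126, 0.007, 1.053]
wrist_force: [0.4, 0.3, -0.9]
width: 0.0422
```

```bash
python3 - <<'E'
from h import *
w=snapshot("wrist"); report(w); cv2.imwrite("pics/w8.png",w["img"])
o=robot.get_obs(); print(o["tool_pos"],o["ee_rot"],o["width"])
plan(.5555,-.3835,.04,61,hand=.45)
E
```

```text
px [275.  80.] area mm2 1398
   tee_b [ 0.892  0.606 -0.288  5.475] grip [ 0.6029 -0.291 ] close 133.7
   bracket_c [ 0.805  0.608 -0.29   0.778] grip [ 0.6061 -0.2628] close 44.6
   tee_a [ 0.776  0.607 -0.288  2.354] grip [ 0.5988 -0.2959] close 134.8
px [275. 193.] area mm2 1231
   tee_c [ 0.865  0.548 -0.391  1.1  ] grip [ 0.5567 -0.3831] close 153.0
   bracket_c [ 0.856  0.551 -0.387  4.162] grip [ 0.5599 -0.4126] close 58.5
   tee_b [ 0.756  0.554 -0.388  2.581] grip [ 0.5562 -0.3841] close 147.9
[ 0.55329196 -0.3986091   0.19545685] [3.12386388 0.00635438 1.05549768] 0.04230645843808014
5.1 -2.8 52 0.3 0.1 -0.2 0.5; 5.0 -2.4 52 0.3 0.1 -0.2 0.5; 4.9 -2.1 52 0.3 0.1 -0.2 0.5
```

Call:
arm_command(commands="5.2 -2.5 52 0.3 0.1 -0.6 0.45; 5.2 -2.2 52 0.3 0.1 -0.6 0.45; 5.2 -2 52 0.3 0.1 -0.6 0.45; 0 0 0 0 0 0 0.45")

```text
time: 15.92
tool_pos: [0.5599, -0.3803, 0.042]
ee_rot: [3.13, 0.004, 1.094]
wrist_force: [0.3, 0.3, 0.7]
width: 0.0421
```

```bash
python3 - <<'E'
from h import *
o=robot.get_obs(); print(o["tool_pos"],o["ee_rot"],o["width"])
plan(.5562,-.3832,.004,62,hand=.45,maxmm=20)
E
```

```text
[ 0.55992515 -0.38031642  0.04197112] [3.1297474  0.00391947 1.09415991] 0.042122146408259814
-2.1 -1.2 19 0.3 0.1 0.3 0.5; -2.1 -1.1 19 0.3 0.1 0.3 0.5
```

Call:
arm_command(commands="-2.1 -1.2 19 0.3 0.1 0.3 0.45; -2.1 -1.1 19 0 0 0 0.45; 0 0 0 0 0 0 0; 0 0 0 0 0 0 0; 0 0 0 0 0 0 0; 0 0 -30 0 0 0 0; 0 0 -60 0 0 0 0; 0 0 -60 0 0 0 0; 0 0 -60 0 0 0 0; 0 0 -60 0 0 0 0; 0 0 -10 0 0 0 0")

```text
time: 17.3
tool_pos: [0.5556, -0.3825, 0.3031]
ee_rot: [3.116, 0.006, 1.089]
wrist_force: [0.5, -0.5, 0.7]
width: 0.0006
```

```bash
python3 - <<'E'
from h import *
o=robot.get_obs(); print(o["tool_pos"],o["ee_rot"],o["width"])
plan(.570,.0395,.29,86,hand=0)
E
```

```text
[ 0.55563991 -0.3824515   0.30313059] [3.11561297 0.00648183 1.08888514] 0.0005635949961432775
48 -23 0.7 0.2 0.1 -3.0 0.0; 49 -20 0.9 0.2 0.1 -3.0 0.0; 50 -18 1.0 0.2 0.1 -3.0 0.0; 51 -15 1.1 0.2 0.1 -3.0 0.0; 51 -13 1.2 0.2 0.1 -3.0 0.0; 52 -10.0 1.4 0.2 0.1 -3.0 0.0; 52 -7.3 1.5 0.2 0.1 -3.0 0.0; 53 -4.6 1.6 0.2 0.1 -3.0 0.0
```

Missed or slipped; look.

```bash
python3 - <<'E'
from h import *
w=snapshot("wrist"); report(w); cv2.imwrite("pics/w9.png",w["img"])
t=snapshot("top"); report(t)
E
```

```text
px [281. 106.] area mm2 1672
   tee_a [ 0.904  0.607 -0.288  2.352] grip [ 0.599  -0.2962] close 134.7
   tee_b [ 0.901  0.607 -0.288  5.482] grip [ 0.6036 -0.2912] close 134.1
   bracket_c [ 0.84   0.609 -0.291  0.753] grip [ 0.6075 -0.2632] close 43.2
px [280. 191.] area mm2 1439
   tee_c [ 0.91   0.552 -0.394  0.924] grip [ 0.5618 -0.3876] close 142.9
   bracket_c [ 0.854  0.555 -0.39   4.048] grip [ 0.5606 -0.4167] close 51.9
   tee_a [ 0.787  0.557 -0.391  5.628] grip [ 0.5636 -0.3827] close 142.5
px [353. 202.] area mm2 1438
   tee_b [ 0.912  0.603 -0.289  5.471] grip [ 0.5992 -0.2923] close 133.5
   tee_a [ 0.843  0.603 -0.289  2.376] grip [ 0.5954 -0.297 ] close 136.1
   bracket_c [ 0.839  0.605 -0.291  0.783] grip [ 0.6022 -0.2636] close 44.8
px [392. 223.] area mm2 1171
   tee_c [ 0.874  0.547 -0.394  0.958] grip [ 0.5572 -0.3879] close 144.9
   bracket_c [ 0.839  0.551 -0.391  4.058] grip [ 0.5571 -0.4176] close 52.5
   tee_b [ 0.736  0.553 -0.393  2.483] grip [ 0.5562 -0.389 ] close 142.3
```

View pics/w9.png

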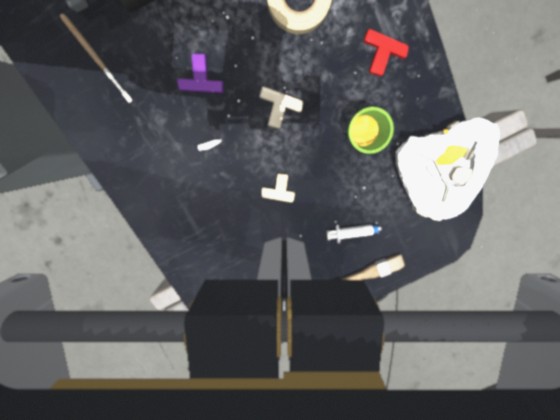

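```bash
python3 - <<'E'
from h import *
plan(.5585,-.389,.06,54,hand=.45)
E
```

```text
-0.9 0.5 60 0.3 0.1 2.1 0.5; -0.9 0.8 60 0.3 0.1 2.1 0.5; -0.9 1.1 60 0.3 0.1 2.1 0.5; -0.9 1.4 60 0.3 0.1 2.1 0.5
```

Call:
arm_command(commands="-1 0.5 60 0.3 0.1 2.1 0.45; -1 0.8 60 0.3 0.1 2.1 0.45; -1 1.1 60 0.3 0.1 2.1 0.45; -1 1.4 60 0.3 0.1 2.1 0.45; 0 0 0 0 0 0 0.45; 0 0 0 0 0 0 0.45")

```text
time: 18.15
tool_pos: [0.5523, -0.3843, 0.0423]
ee_rot: [-3.12, -0.005, 0.938]
wrist_force: [0.7, -0.9, 0.7]
width: 0.042
```

```bash
python3 - <<'E'
from h import *
o=robot.get_obs(); print(o["tool_pos"],o["ee_rot"],o["width"])
w=snapshot("wrist"); report(w); cv2.imwrite("pics/w10.png",cv2.resize(w["img"][100:320,160:420],None,fx=2.5,fy=2.5))
p=o["tool_pos"]; print("tcp floor px",w2px(w,[[p[0],p[1],.011],p]))
E
```

```text
[ 0.55229683 -0.38433268  0.04230363] [-3.12032582 -0.00457143  0.93815032] 0.041971710101874705
px [263.  66.] area mm2 1711
   tee_b [ 0.909  0.606 -0.287  5.483] grip [ 0.6028 -0.2908] close 134.2
   tee_a [ 0.895  0.606 -0.288  2.369] grip [ 0.5983 -0.2959] close 135.7
   bracket_c [ 0.856  0.608 -0.29   0.759] grip [ 0.6062 -0.2624] close 43.5
px [289. 249.] area mm2 1336
   tee_c [ 0.904  0.551 -0.391  0.944] grip [ 0.5615 -0.3847] close 144.1
   bracket_c [ 0.831  0.555 -0.388  4.043] grip [ 0.5605 -0.4149] close 51.6
   tee_b [ 0.715  0.557 -0.391  2.473] grip [ 0.56   -0.3871] close 141.7
tcp floor px [[282.81697792 236.09972352]
 [281.6567309  251.81585922]]
```

View pics/w10.png

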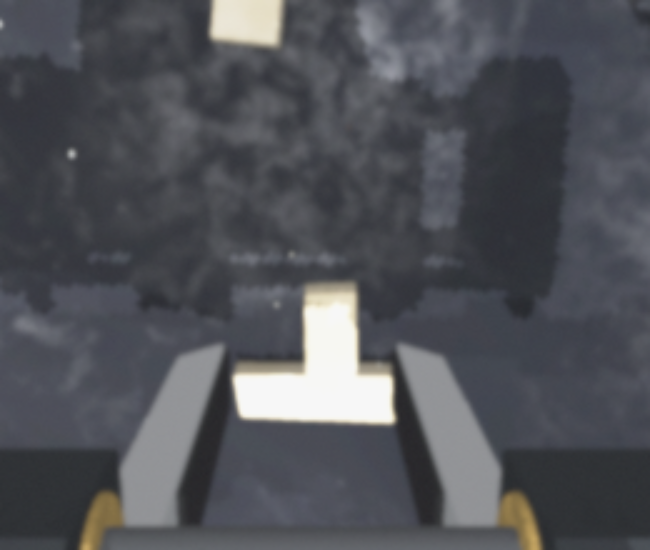

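```bash
python3 - <<'E'
from h import *
plan(.5607,-.3857,.003,54.1,hand=.45,maxmm=22)
E
```

```text
1.8 4.5 19 -0.6 -0.1 -0.2 0.5; 1.9 4.2 19 -0.6 -0.1 -0.2 0.5
```

Call:
arm_command(commands="1.8 4.5 19 -0.6 -0.1 0 0.45; 1.9 4.2 19 -0.6 -0.1 0 0.45; 0 0 0 0 0 0 0.45")

```text
time: 18.58
tool_pos: [0.5659, -0.3897, 0.0138]
ee_rot: [3.126, -0.0, 0.939]
wrist_force: [0.2, -0.2, -0.6]
width: 0.0423
```

```bash
python3 - <<'E'
from h import *
o=robot.get_obs(); print(o["tool_pos"],o["ee_rot"],o["width"])
w=snapshot("wrist"); report(w);p=o["tool_pos"]; print("tcp floor px",w2px(w,[[p[0],p[1],.011],p]))
plan(.5607,-.3857,.003,54.1,hand=.45,maxmm=22)
E
```

```text
[ 0.56588315 -0.38967206  0.01375035] [ 3.12564390e+00 -4.30861809e-05  9.39277356e-01] 0.04231765886667875
px [234.  60.] area mm2 1678
   tee_b [ 0.919  0.606 -0.287  5.475] grip [ 0.6027 -0.2907] close 133.7
   tee_a [ 0.881  0.606 -0.288  2.371] grip [ 0.5988 -0.2956] close 135.8
   bracket_c [ 0.851  0.608 -0.29   0.759] grip [ 0.6062 -0.2628] close 43.5
px [275. 268.] area mm2 1155
   tee_c [ 0.774  0.552 -0.391  0.953] grip [ 0.5619 -0.3847] close 144.6
   bracket_c [ 0.721  0.555 -0.389  4.119] grip [ 0.5627 -0.4149] close 56.0
   tee_b [ 0.639  0.557 -0.391  2.515] grip [ 0.5599 -0.387 ] close 144.1
tcp floor px [[281.65038739 250.25641858]
 [281.68778619 251.85167041]]
0.3 -7.8 12 1.1 0.0 -0.3 0.5
```

Call:
arm_command(commands="0 -3 5 0.5 0 0 0.45; 0 -2 5 0 0 0 0.45; 0 0 0 0 0 0 0.45; 0 0 0 0 0 0 0.45")

```text
time: 19.12
tool_pos: [0.5644, -0.3892, 0.01]
ee_rot: [3.124, 0.001, 0.939]
wrist_force: [-0.7, 0.3, 0.2]
width: 0.0419
```

```bash
python3 - <<'E'
from h import *
o=robot.get_obs(); print(o["tool_pos"],o["ee_rot"],o["width"])
plan(.5607,-.3857,.003,54.1,hand=.45,maxmm=22)
E
```

```text
[ 0.56443944 -0.38924602  0.01002601] [3.12446748e+00 5.64071702e-04 9.39076629e-01] 0.041937353682704126
0.7 -5.2 6.9 1.0 0.0 -0.3 0.5
```

Call:
arm_command(commands="0 -4 5 0.5 0 0 0.45; 0 -4 5 0.5 0 0 0.45; 0 0 0 0 0 0 0.45")

```text
time: 19.5
tool_pos: [0.5583, -0.3848, 0.0004]
ee_rot: [3.141, 0.001, 0.939]
wrist_force: [0.2, 0.1, 2.8]
width: 0.0424
```

Call:
arm_command(commands="0 1.5 -3 0 0 0 0; 0 0 0 0 0 0 0; 0 0 0 0 0 0 0; 0 0 0 0 0 0 0; 0 0 -25 0 0 0 0; 0 0 -60 0 0 0 0; 0 0 -60 0 0 0 0; 0 0 -60 0 0 0 0; 0 0 -60 0 0 0 0; 0 0 -20 0 0 0 0; 0 0 0 0 0 0 0")

```text
time: 20.88
tool_pos: [0.5585, -0.3847, 0.2921]
ee_rot: [-3.133, 0.0, 0.939]
wrist_force: [-0.9, 0.2, -0.4]
width: 0.0151
```

```bash
python3 - <<'E'
from h import *
o=robot.get_obs(); print(o["tool_pos"],o["ee_rot"],o["width"])
plan(.570,.0395,.29,86,hand=0)
E
```

```text
[ 0.55850829 -0.38466778  0.2921351 ] [-3.13303421e+00  1.09123287e-04  9.39035497e-01] 0.015055211127938284
44 -30 0.5 -0.1 -0.0 -4.0 0.0; 46 -27 0.5 -0.1 -0.0 -4.0 0.0; 47 -24 0.4 -0.1 -0.0 -4.0 0.0; 49 -20 0.4 -0.1 -0.0 -4.0 0.0; 50 -17 0.4 -0.1 -0.0 -4.0 0.0; 51 -13 0.3 -0.1 -0.0 -4.0 0.0; 52 -9.7 0.3 -0.1 -0.0 -4.0 0.0; 53 -6.0 0.3 -0.1 -0.0 -4.0 0.0
```

Held.

Call:
arm_command(commands="44 -30 -5 -0.1 0 -4 0; 46 -27 -5 -0.1 0 -4 0; 47 -24 0 -0.1 0 -4 0; 49 -20 0 -0.1 0 -4 0; 50 -17 0 -0.1 0 -4 0; 51 -13 0 -0.1 0 -4 0; 52 -10 0 0 0 -4 0; 53 -6 0 0 0 -4 0; 0 0 0 0 0 0 0")

```text
time: 22.0
tool_pos: [0.5626, 0.0523, 0.2817]
ee_rot: [-3.112, -0.01, 1.513]
wrist_force: [0.0, -0.4, -0.0]
width: 0.0149
```

```bash
python3 - <<'E'
from h import *
o=robot.get_obs(); print(o["tool_pos"],o["ee_rot"],o["width"])
plan(.570,.0395,.135,86,hand=0)
E
```

```text
[0.56257418 0.05233931 0.28174924] [-3.11215686 -0.00975075  1.51326202] 0.014871497516419866
-4.6 4.2 49 -0.6 -0.2 0.2 0.0; -4.4 3.7 49 -0.6 -0.2 0.2 0.0; -4.3 3.2 49 -0.6 -0.2 0.2 0.0
```

Call:
arm_command(commands="-4.6 4 48 -0.6 -0.2 0 0; -4.4 3.5 48 -0.6 -0.2 0 0; -4.3 2 48 -0.4 0 0 0; 0 0 0 0 0 0 0.3; 0 0 0 0 0 0 0.3; 0 0 0 0 0 0 0.3; 0 0 -30 0 0 0 0.3; 0 0 -60 0 0 0 0.3; 0 0 -60 0 0 0 0.4; 0 0 -10 0 0 0 0.45; 0 0 0 0 0 0 0.45")

```text
time: 23.38
tool_pos: [0.5705, 0.0348, 0.3059]
ee_rot: [3.128, 0.0, 1.508]
wrist_force: [-0.5, -0.3, -0.4]
width: 0.0421
```

```bash
python3 - <<'E'
from h import *
w=snapshot("wrist"); cv2.imwrite("pics/w11.png",w["img"][:330,60:500])
t=snapshot("top"); report(t)
o=robot.get_obs(); print(o["tool_pos"],o["ee_rot"],o["width"])
plan(.600,-.294,.2,44,hand=.45)
E
```

```text
px [353. 202.] area mm2 1607
   tee_a [ 0.894  0.603 -0.29   2.352] grip [ 0.5949 -0.2975] close 134.7
   tee_b [ 0.873  0.603 -0.29   5.495] grip [ 0.5992 -0.2931] close 134.9
   bracket_c [ 0.825  0.604 -0.291  0.782] grip [ 0.6019 -0.2643] close 44.8
[0.56983552 0.03481933 0.30416073] [3.13170579e+00 3.47316959e-04 1.50805220e+00] 0.042888722639828
-54 8.3 17 0.1 -0.0 7.1 0.5; -53 15 17 0.1 -0.0 7.1 0.5; -51 21 17 0.1 -0.0 7.1 0.5; -48 27 17 0.1 -0.0 7.1 0.5; -44 33 17 0.1 -0.0 7.1 0.5; -39 38 17 0.1 -0.0 7.1 0.5
```

View pics/w11.png

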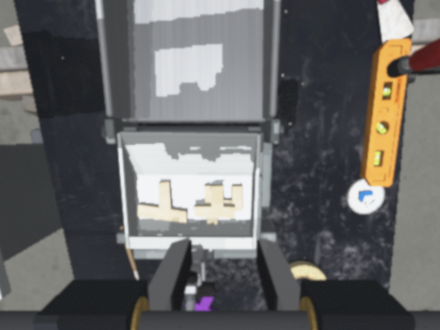

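Call:
arm_command(commands="-54 8 8 0.1 0 7.1 0.45; -53 15 8 0.1 0 7.1 0.45; -51 21 18 0 0 7.1 0.45; -48 27 20 0 0 7.1 0.45; -44 33 20 0 0 7.1 0.45; -39 38 20 0 0 7.1 0.45; 0 0 10 0 0 0 0.45; 0 0 0 0 0 0 0.45")

```text
time: 24.48
tool_pos: [0.589, -0.2979, 0.1745]
ee_rot: [-3.114, 0.006, 0.745]
wrist_force: [-0.5, 0.4, 0.5]
width: 0.0422
```

```bash
python3 - <<'E'
from h import *
w=snapshot("wrist"); report(w)
o=robot.get_obs(); print(o["tool_pos"],o["ee_rot"],o["width"])
plan(.600,-.294,.035,44,hand=.45)
E
```

```text
px [289. 176.] area mm2 1640
   tee_b [ 0.921  0.606 -0.288  5.466] grip [ 0.6023 -0.291 ] close 133.2
   tee_a [ 0.877  0.606 -0.288  2.375] grip [ 0.5986 -0.2956] close 136.1
   bracket_c [ 0.842  0.608 -0.29   0.766] grip [ 0.6058 -0.2627] close 43.9
[ 0.58911101 -0.29798882  0.17488177] [-3.11491689  0.00647337  0.74504542] 0.04281338394523072
3.9 2.7 47 -0.5 0.1 -0.4 0.5; 3.8 2.3 47 -0.5 0.1 -0.4 0.5; 3.6 2.0 47 -0.5 0.1 -0.4 0.5
```

Call:
arm_command(commands="4 2.7 47 -0.5 0.1 -0.4 0.45; 4 2.3 47 -0.5 0 -0.4 0.45; 3.5 1 47 -0.3 0 -0.2 0.45; 0 0 0 0 0 0 0.45; 0 0 0 0 0 0 0.45")

```text
time: 25.15
tool_pos: [0.6051, -0.2877, 0.0397]
ee_rot: [3.132, -0.0, 0.774]
wrist_force: [-0.2, 0.3, 0.2]
width: 0.0422
```

```bash
python3 - <<'E'
from h import *
o=robot.get_obs(); print(o["tool_pos"],o["ee_rot"],o["width"])
plan(.600,-.2935,.003,43.5,hand=.45,maxmm=17)
E
```

```text
[ 0.60513848 -0.28771418  0.0396523 ] [ 3.13218443e+00 -1.01655689e-04  7.74242739e-01] 0.04221703418028295
-2.6 0.1 12 0.2 -0.0 0.3 0.5; -2.6 0.1 12 0.2 -0.0 0.3 0.5; -2.6 0.2 12 0.2 -0.0 0.3 0.5
```

Call:
arm_command(commands="-2.6 0 11 0.2 0 0.3 0.45; -2.6 0 11 0.2 0 0.3 0.45; -2.6 0 10 0.2 0 0.3 0.45; 0 0 0 0 0 0 0.45")

```text
time: 25.65
tool_pos: [0.6024, -0.2955, 0.012]
ee_rot: [3.134, -0.003, 0.758]
wrist_force: [-0.4, 0.3, -0.3]
width: 0.0419
```

Call:
arm_command(commands="0 -1.5 5 0.2 0 0 0.45; 0 -1.5 5 0.2 0 0 0.45; 0 0 0 0 0 0 0.45")

```text
time: 26.02
tool_pos: [0.6003, -0.2935, 0.0014]
ee_rot: [3.141, -0.003, 0.757]
wrist_force: [0.6, -0.3, 0.3]
width: 0.0423
```

Call:
arm_command(commands="0 0 -1 0 0 0 0; 0 0 0 0 0 0 0; 0 0 0 0 0 0 0; 0 0 0 0 0 0 0; 0 0 -25 0 0 0 0; 0 0 -60 0 0 0 0; 0 0 -60 0 0 0 0; 0 0 -60 0 0 0 0; 0 0 -60 0 0 0 0; 0 0 -20 0 0 0 0; 0 0 0 0 0 0 0")

```text
time: 27.4
tool_pos: [0.5989, -0.2934, 0.2947]
ee_rot: [-3.139, -0.002, 0.757]
wrist_force: [0.1, 0.2, -0.8]
width: 0.0181
```

```bash
python3 - <<'E'
from h import *
o=robot.get_obs(); print(o["tool_pos"],o["ee_rot"],o["width"])
plan(.494,.035,.29,86,hand=0)
E
```

```text
[ 0.59894422 -0.29340964  0.29468744] [-3.13943781e+00 -2.05458154e-03  7.57466889e-01] 0.018062161212175784
25 -52 0.9 -0.0 -0.0 -7.1 0.0; 31 -48 0.9 -0.0 -0.0 -7.1 0.0; 37 -44 0.9 -0.0 -0.0 -7.1 0.0; 42 -39 0.9 -0.0 -0.0 -7.1 0.0; 47 -34 0.8 -0.0 -0.0 -7.1 0.0; 50 -28 0.8 -0.0 -0.0 -7.1 0.0
```

Call:
arm_command(commands="25 -52 -5 0 0 -7.1 0; 31 -48 -5 0 0 -7.1 0; 37 -44 0 0 0 -7.1 0; 42 -39 0 0 0 -7.1 0; 46 -34 0 0 0 -7.1 0; 20 -28 0 0 0 -7.1 0; 0 0 0 0 0 0 0")

```text
time: 28.28
tool_pos: [0.4785, 0.0126, 0.2902]
ee_rot: [-3.118, -0.01, 1.524]
wrist_force: [-0.5, -0.8, -1.0]
width: 0.0176
```

```bash
python3 - <<'E'
from h import *
o=robot.get_obs(); print(o["tool_pos"],o["ee_rot"],o["width"])
plan(.4945,.010,.137,86,hand=0)
E
```

```text
[0.47851228 0.01256788 0.29022475] [-3.1182193  -0.0101726   1.52396969] 0.017550981028143394
-1.1 6.6 51 -0.4 -0.2 0.4 0.0; -0.9 6.2 51 -0.4 -0.2 0.4 0.0; -0.7 5.8 51 -0.4 -0.2 0.4 0.0
```

Call:
arm_command(commands="-1 8 51 -0.4 -0.2 0.4 0; -1 7.5 50 -0.4 -0.2 0.4 0; -0.7 5 50 -0.4 0 0.4 0; 0 0 0 0 0 0 0")

```text
time: 28.78
tool_pos: [0.4962, 0.0073, 0.1298]
ee_rot: [-3.135, -0.001, 1.496]
wrist_force: [-0.1, 0.4, -0.0]
width: 0.0176
```

Call:
arm_command(commands="0 0 0 0 0 0 0.3; 0 0 0 0 0 0 0.3; 0 0 0 0 0 0 0.3; 0 0 -30 0 0 0 0.3; 0 0 -60 0 0 0 0.3; 0 0 -60 0 0 0 0.45; -20 0 -50 0 0 0 0.6; -40 5 -20 0 0 0 0.6; -60 10 0 0 0 0 0.6; -60 0 0 0 0 0 0.6; 0 0 0 0 0 0 0.6")

```text
time: 30.15
tool_pos: [0.5021, -0.1792, 0.3771]
ee_rot: [3.113, 0.006, 1.497]
wrist_force: [-0.1, 0.2, 0.5]
width: 0.0563
```

```bash
python3 - <<'E'
from h import *
w=snapshot("wrist"); cv2.imwrite("pics/w12.png",w["img"])
import pickle; pickle.dump(w,open("w12.pkl","wb"))
for q,z in (("cradle_hinge",.1),("cradle_handle",.097),("clamp_pivot",.158),("tray",.1),("clamp_knob",.225)): print(q,tips(w,q,z),[np.round(np.array(d["centre"])*[560,420]) for d in models.tip_of(q,w)])
t=snapshot("top"); report(t); pickle.dump(t,open("t12.pkl","wb"))
for q,z in (("cradle_handle",.097),("clamp_pivot",.158),("tray",.1),("clamp_knob",.225)): print(q,tips(t,q,z))
s=snapshot("scene"); pickle.dump(s,open("s12.pkl","wb"))
for q in ("cradle_handle","clamp_pivot","clamp_knob","cradle_hinge"): print(q,[np.round(np.array(d["centre"])*[560,420],1) for d in models.tip_of(q,s)])
o=robot.get_obs(); print(o["tool_pos"],o["ee_rot"],o["width"])
E
```

```text
cradle_hinge [] []
cradle_handle [(0.56, array([ 0.528, -0.108,  0.097]))] [array([291., 135.])]
clamp_pivot [] []
tray [(0.98, array([0.534, 0.044, 0.1  ]))] [array([288.,  20.])]
clamp_knob [(0.7, array([ 0.528, -0.091,  0.225])), (0.63, array([ 0.624, -0.264,  0.225]))] [array([297., 119.]), array([382., 259.])]
cradle_handle [(0.91, array([ 0.52 , -0.109,  0.097]))]
clamp_pivot [(0.76, array([ 0.529, -0.051,  0.158])), (0.19, array([ 0.532, -0.084,  0.158]))]
tray [(0.56, array([0.54 , 0.038, 0.1  ]))]
clamp_knob [(0.67, array([ 0.533, -0.079,  0.225]))]
cradle_handle [array([305.7, 211.7])]
clamp_pivot [array([299.2, 200.7])]
clamp_knob [array([303.9, 177.2])]
cradle_hinge [array([265.8, 249. ]), array([296.1, 225.2])]
[ 0.50244101 -0.17566223  0.37613547] [3.11473376 0.00416255 1.50340887] 0.05631586585000916
```

View pics/w12.png

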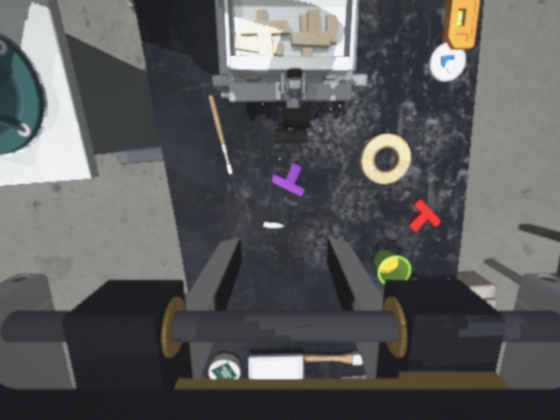

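```bash
cat > tri.py <<'E'
from h import *
def tri(obs):
    A=np.zeros((3,3)); b=np.zeros(3)
    for s,uv in obs:
        o=np.array(s["origin"]); d=px2w(s,uv,0)[0]-o; d/=np.linalg.norm(d); M=np.eye(3)-np.outer(d,d); A+=M; b+=M@o
    X=np.linalg.solve(A,b); return X,[np.round(w2px(s,X)[0]-uv,1) for s,uv in obs]
E
python3 - <<'E'
from tri import *
import pickle
w,t,s=[pickle.load(open(f"{k}12.pkl","rb")) for k in "wts"]
tk=w2px(t,[[.533,-.079,.225]])[0]; th=w2px(t,[[.520,-.109,.097]])[0]; tp=w2px(t,[[.529,-.051,.158]])[0]
print("knob",tri([(w,np.array([297,119.])),(t,tk),(s,np.array([303.9,177.2]))]))
print("knob-nw",tri([(t,tk),(s,np.array([303.9,177.2]))]))
print("handle",tri([(w,np.array([291,136.])),(t,th),(s,np.array([305.7,211.7]))]))
print("pivot",tri([(t,tp),(s,np.array([299.2,200.7]))]))
c=w["img"][60:160,240:350]; 
a=cv2.resize(c,None,fx=4,fy=4,interpolation=cv2.INTER_CUBIC); b=cv2.resize(s["img"][150:250,250:340],None,fx=4,fy=4,interpolation=cv2.INTER_CUBIC)
cv2.imwrite("pics/w13.png",np.hstack([a,b]))
E
```

```text
knob (array([ 0.53054988, -0.08545198,  0.21534047]), [array([ 0.8, -5.2]), array([2.5, 1.1]), array([-0.6,  0.1])])
knob-nw (array([ 0.53010434, -0.08056126,  0.21799193]), [array([0.6, 1.2]), array([-1.2, -0. ])])
handle (array([ 0.52643486, -0.10835289,  0.09462717]), [array([-0.9, -1.1]), array([-0.3, -2.3]), array([ 2., -0.])])
pivot (array([ 0.52781759, -0.05157133,  0.15895315]), [array([0.2, 0.5]), array([-0.5, -0. ])])
```

View pics/w13.png

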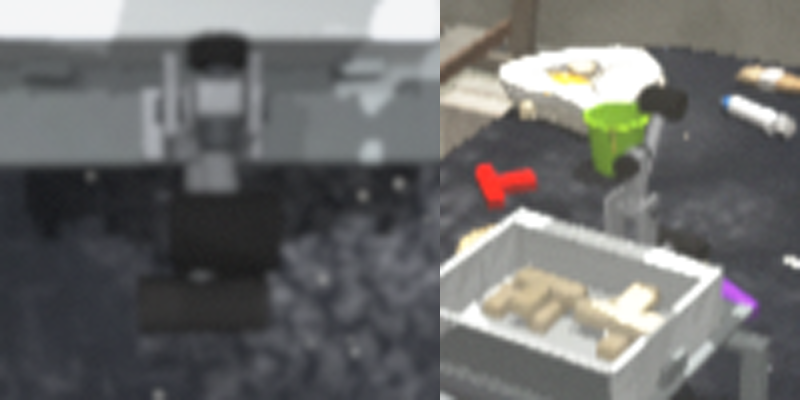

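```bash
python3 - <<'E'
from h import *
plan(.529,-.085,.262,86,hand=.6)
E
```

```text
31 5.8 38 0.5 0.1 0.0 0.6; 31 6.1 38 0.5 0.1 0.0 0.6; 31 6.4 38 0.5 0.1 0.0 0.6
```

Call:
arm_command(commands="31 6 38 0.5 0.1 0 0.6; 31 6 38 0.5 0.1 0 0.6; 28 5 36 0.5 0.1 0 0.6; 0 0 0 0 0 0 0.6; 0 0 0 0 0 0 0.6")

```text
time: 31.82
tool_pos: [0.5289, -0.0873, 0.2632]
ee_rot: [3.137, 0.002, 1.501]
wrist_force: [0.2, -0.7, -0.1]
width: 0.0567
```

```bash
python3 - <<'E'
from tri import *
import pickle
o=robot.get_obs(); print(o["tool_pos"],o["ee_rot"],o["width"])
w=snapshot("wrist"); cv2.imwrite("pics/w14.png",cv2.resize(w["img"][80:360,140:420],None,fx=2,fy=2)); pickle.dump(w,open("w14.pkl","wb"))
print("proj knob",w2px(w,[[.529,-.085,.219],[.525,-.108,.097],o["tool_pos"]]))
plan(.529,-.085,.2,86,hand=.6,maxmm=25)
E
```

```text
[ 0.52886273 -0.08725154  0.2632297 ] [3.13746012e+00 1.67215961e-03 1.50072724e+00] 0.05670937203603366
proj knob [[281.75339021 226.89810667]
 [280.10193317 214.53568667]
 [281.60703266 250.74046903]]
0.8 -0.1 21 0.1 0.0 -0.0 0.6; 0.8 -0.1 21 0.1 0.0 -0.0 0.6; 0.8 -0.0 21 0.1 0.0 -0.0 0.6
```

View pics/w14.png

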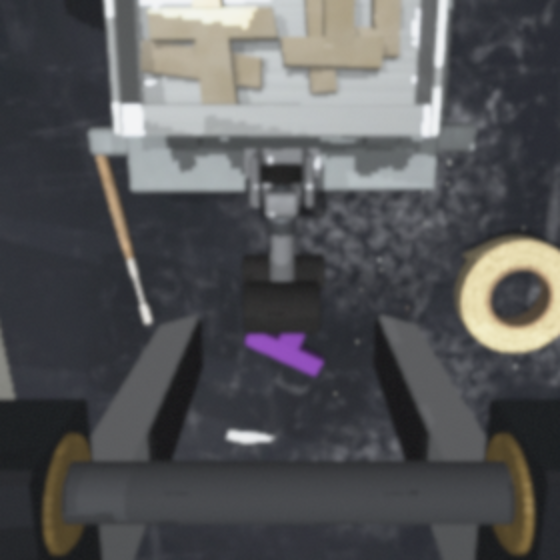

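Call:
arm_command(commands="0.8 0 21 0.1 0 0 0.6; 0.8 0 21 0.1 0 0 0.6; 0.8 0 21 0 0 0 0.6; 0 0 0 0 0 0 0.6; 0 0 0 0 0 0 0.6")

```text
time: 32.5
tool_pos: [0.5333, -0.0915, 0.2097]
ee_rot: [3.123, 0.007, 1.493]
wrist_force: [0.4, -0.4, 0.8]
width: 0.0564
```

Call:
arm_command(commands="3.5 -2.5 5 0.5 0.2 0 0.6; 3.5 -2.5 5 0.4 0 0 0.6; 0 0 0 0 0 0 0.6")

```text
time: 32.88
tool_pos: [0.5299, -0.0845, 0.2019]
ee_rot: [3.135, 0.004, 1.492]
wrist_force: [0.3, 0.8, -0.4]
width: 0.0565
```

Call:
arm_command(commands="0 0 0 0 0 0 0; 0 0 0 0 0 0 0; 0 0 0 0 0 0 0; 0 0 0 0 0 0 0")

```text
time: 33.38
tool_pos: [0.5268, -0.084, 0.2019]
ee_rot: [-3.141, 0.004, 1.493]
wrist_force: [1.9, 0.2, -0.1]
width: 0.0295
```

Call:
arm_command(commands="13 0 -6 0 0 0 0; 14 0 -4 0 0 0 0; 14 0 -1 0 0 0 0; 14 0 1.5 0 0 0 0; 0 0 0 0 0 0 0")

```text
time: 34.0
tool_pos: [0.5298, -0.0373, 0.2108]
ee_rot: [-3.138, 0.024, 1.484]
wrist_force: [0.1, 1.5, -1.7]
width: 0.0295
```

Call:
arm_command(commands="15 0 4 0 0 0 0; 14 0 7 0 0 0 0; 12.5 0 9.6 0 0 0 0; 10 0 12 0 0 0 0; 0 0 0 0 0 0 0")

```text
time: 34.62
tool_pos: [0.5337, 0.0147, 0.1857]
ee_rot: [3.139, 0.025, 1.481]
wrist_force: [2.2, -1.7, -6.0]
width: 0.0265
```

Call:
arm_command(commands="2 0 5 0 0 0 0; 1 0 4 0 0 0 0; 0 0 3 0 0 0 0; 0 0 0 0 0 0 0")

```text
time: 35.12
tool_pos: [0.5343, 0.0216, 0.1785]
ee_rot: [3.135, 0.015, 1.481]
wrist_force: [-1.3, 0.1, -1.4]
width: 0.0261
```

```bash
python3 - <<'E'
from h import *
import pickle
s=snapshot("scene"); w=snapshot("wrist")
pickle.dump((s,w),open("sw15.pkl","wb"))
print(robot.get_obs())
cv2.imwrite("pics/c15.png",np.hstack([cv2.resize(w["img"][60:260,180:380],None,fx=2,fy=2),cv2.resize(s["img"][150:250,230:330],None,fx=4,fy=4,interpolation=cv2.INTER_CUBIC)]))
E
```

```text
{'time': 35.225, 'joint_positions': array([-0.05552047,  0.05720232,  1.45608269, -0.01541607,  1.62296096,
        0.03339305]), 'qvel': array([ 7.13686516e-05,  2.07884320e-04, -1.31945557e-03, -1.11628287e-03,
        1.91066399e-03,  1.65320632e-03]), 'joint_torque': array([ -0.96472643, -31.3226223 , -29.73634422,  -0.5015514 ,
        -0.70534196,  -0.14316099]), 'tool_pos': array([0.53432514, 0.02158467, 0.17847197]), 'ee_rot': array([3.13572826, 0.01520326, 1.48099325]), 'wrist_force': array([-1.73397986,  1.59583868,  2.30481552]), 'wrist_torque': array([ 0.21409106,  0.32337617, -0.15067177]), 'width': 0.025950704986094336}
```

View pics/c15.png

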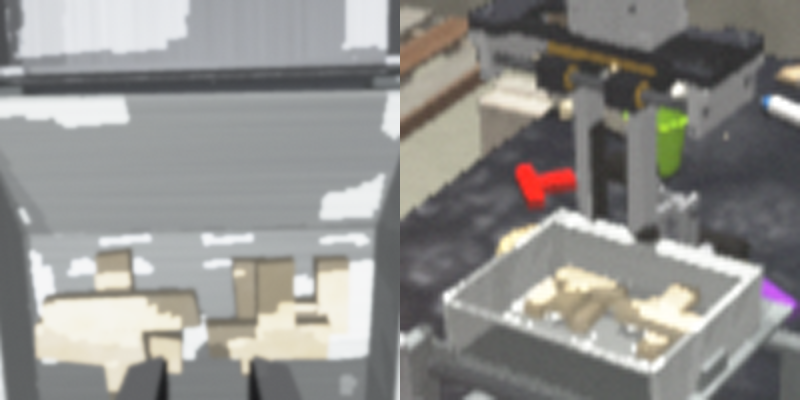

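Call:
arm_command(commands="0 0 6 0 0 0 0; 0 0 6 0 0 0 0")

```text
time: 35.48
tool_pos: [0.5349, 0.0274, 0.1712]
ee_rot: [3.133, 0.002, 1.484]
wrist_force: [-4.3, 9.6, 10.1]
width: 0.026
```

Call:
arm_command(commands="0 0 0 0 0 0 0.6; 0 0 0 0 0 0 0.6; 0 0 0 0 0 0 0.6; 0 0 -30 0 0 0 0.6; 0 0 -60 0 0 0 0.6; 0 0 -60 0 0 0 0.6; -60 0 0 0 0 0 0.8; -60 0 0 0 0 0 0.8; -55 0 0 0 0 0 0.8; 0 0 0 0 0 0 0.8")

```text
time: 36.72
tool_pos: [0.519, -0.1548, 0.3221]
ee_rot: [3.135, 0.009, 1.482]
wrist_force: [0.3, 0.3, 0.1]
width: 0.0753
```

```bash
python3 - <<'E'
from tri import *
import pickle
w=snapshot("wrist"); 
def px(s,q): return [(round(d["conf"],2),np.round(np.array(d["centre"])*[560,420],1)) for d in models.tip_of(q,s)]
r={}
qs=("clamp_knob","cradle_handle","clamp_pivot","tray")
r["w"]={q:px(w,q) for q in qs}; t=snapshot("top"); r["t"]={q:px(t,q) for q in qs}; s=snapshot("scene"); r["s"]={q:px(s,q) for q in qs}
pickle.dump((w,t,s),open("wts16.pkl","wb"))
for k in r: print(k,r[k])
# expected closed / knob
P=np.array([.5285,-.047,.158]); a=np.array([.065,.998,0])
for j in (0,.2,1.5):
    th=np.arctan2(42,62)+j; K=P+.075*(np.cos(th)*a+np.sin(th)*np.array([0,0,1])); print(j,K.round(3),[w2px(c,K)[0].round(1) for c in (w,t,s)])
for q in qs[:2]:
    ob=[(c,r[k][q][0][1]) for c,k in ((w,"w"),(t,"t"),(s,"s")) if r[k][q]]
    if len(ob)>1: print(q,tri(ob))
o=robot.get_obs(); print(o["tool_pos"],o["ee_rot"])
E
```

```text
w {'clamp_knob': [(0.82, array([282.6,  29.6]))], 'cradle_handle': [(0.66, array([282.7, 157.6]))], 'clamp_pivot': [(0.6, array([283.3, 105.7]))], 'tray': [(0.65, array([282.1,  30.7]))]}
t {'clamp_knob': [(0.72, array([250.5, 226.9]))], 'cradle_handle': [(0.7, array([296.5, 227.1])), (0.69, array([245.3, 238.9]))], 'clamp_pivot': [(0.86, array([274.6, 228.7]))], 'tray': [(0.69, array([242.3, 225. ]))]}
s {'clamp_knob': [(0.47, array([287.8, 197.8]))], 'cradle_handle': [(0.65, array([306.9, 209.7]))], 'clamp_pivot': [(0.77, array([299. , 201.1]))], 'tray': [(0.62, array([278. , 231.8])), (0.57, array([297.8, 227.5]))]}
0 [0.533 0.015 0.2  ] [array([279.8,  23.8]), array([247.7, 225. ]), array([285.7, 197.3])]
0.2 [0.532 0.005 0.212] [array([280. ,  31.5]), array([251.2, 225.2]), array([287.6, 191.9])]
1.5 [ 0.526 -0.084  0.223] [array([282.4, 137.5]), array([287.6, 227.9]), array([304.6, 175.3])]
clamp_knob (array([0.5307717 , 0.00931149, 0.19698298]), [array([-4.1,  2.5]), array([-0.5, -1.1]), array([-0.4, -0.2])])
cradle_handle (array([ 0.52816164, -0.11179064,  0.09937486]), [array([ 2.9, -1.1]), array([0. , 0.8]), array([ 0.7, -0. ])])
[ 0.51972403 -0.15069249  0.32310122] [3.13332439 0.00779723 1.4892142 ]
```

```bash
python3 - <<'E'
from h import *
plan(.5265,-.109,.13,86.3,hand=.8,maxmm=50)
E
```

```text
11 0.4 48 0.1 0.1 -0.2 0.8; 11 0.6 48 0.1 0.1 -0.2 0.8; 11 0.7 48 0.1 0.1 -0.2 0.8; 11 0.9 48 0.1 0.1 -0.2 0.8
```

Call:
arm_command(commands="11 0.5 48 0.1 0.1 -0.2 0.8; 11 0.6 48 0.1 0.1 -0.2 0.8; 11 0.7 46 0.1 0.1 0 0.8; 9 0 40 0 0 0 0.8; 0 0 0 0 0 0 0.8; 0 0 0 0 0 0 0.8")

```text
time: 38.22
tool_pos: [0.5278, -0.1105, 0.1392]
ee_rot: [3.132, 0.005, 1.495]
wrist_force: [0.1, -0.5, 0.1]
width: 0.0749
```

```bash
python3 - <<'E'
from h import *
o=robot.get_obs(); print(o["tool_pos"],o["ee_rot"],o["width"])
w=snapshot("wrist"); print(tips(w,"cradle_handle",.097))
plan(.5265,-.109,.078,86.3,hand=.8,maxmm=25)
E
```

```text
[ 0.52781086 -0.11045773  0.13922924] [3.13210051 0.00508241 1.4953067 ] 0.07488484928177543
[(0.85, array([ 0.525, -0.111,  0.097]))]
0.6 -0.7 20 0.2 0.1 -0.2 0.8; 0.6 -0.7 20 0.2 0.1 -0.2 0.8; 0.5 -0.6 20 0.2 0.1 -0.2 0.8
```

Call:
arm_command(commands="0 -0.7 20 0.2 0.1 -0.2 0.8; 0 -0.7 20 0.2 0.1 0 0.8; 0 -0.6 20 0.2 0 0 0.8; 0 0 0 0 0 0 0.8; 0 0 0 0 0 0 0.8")

```text
time: 38.95
tool_pos: [0.5276, -0.1121, 0.0778]
ee_rot: [3.139, 0.003, 1.497]
wrist_force: [-0.7, -0.2, -0.0]
width: 0.0755
```

Call:
arm_command(commands="2 -1 0 0 0 0 0.8; 0 0 0 0 0 0 0; 0 0 0 0 0 0 0; 0 0 0 0 0 0 0; 0 0 0 0 0 0 0")

```text
time: 39.58
tool_pos: [0.5251, -0.11, 0.0795]
ee_rot: [-3.142, 0.003, 1.498]
wrist_force: [2.1, 0.0, -1.5]
width: 0.0497
```

```bash
cat > arc.py <<'E'
from h import *
import sys
def arc(phi_end,step,H=(.118,.1),R=.225):
    o=robot.get_obs(); p=o["tool_pos"]; hy,hz=p[1],p[2]+.019
    phi=np.degrees(np.arctan2(hz-H[1],H[0]-hy)); r=np.hypot(hz-H[1],H[0]-hy)
    print(p.round(4),o["ee_rot"].round(3),"phi",phi.round(1),"r",r.round(4),o["wrist_force"].round(1),o["width"].round(4))
    n=max(1,int(round(abs(phi_end-phi)/step))); a=np.radians(np.linspace(phi,phi_end,n+1))
    y=-R*np.cos(a)*1000; z=R*np.sin(a)*1000
    print("; ".join(f"{y[i+1]-y[i]:.0f} 0 {-(z[i+1]-z[i]):.0f} 0 0 0 0" for i in range(n)))
arc(float(sys.argv[1]),float(sys.argv[2]))
E
python3 arc.py 50 6.5
```

```text
Traceback (most recent call last):
  File "arc.py", line 10, in <module>
    arc(float(sys.argv[1]),float(sys.argv[2]))
    ~~~^^^^^^^^^^^^^^^^^^^^^^^^^^^^^^^^^^^^^^^
  File "arc.py", line 6, in arc
    print(p.round(4),o["ee_rot"].round(3),"phi",phi.round(1),"r",r.round(4),o["wrist_force"].round(1),o["width"].round(4))
                                                                                                      ^^^^^^^^^^^^^^^^
AttributeError: 'float' object has no attribute 'round'
```

```bash
sed -i 's/o\["width"\].round(4)/round(o["width"],4)/' arc.py; python3 arc.py 45 6.5
```

```text
[ 0.5251 -0.11    0.0795] [-3.142e+00  3.000e-03  1.498e+00] phi -0.4 r 0.228 [ 2.1  0.  -1.5] 0.0497
1 0 -25 0 0 0 0; 4 0 -25 0 0 0 0; 7 0 -24 0 0 0 0; 10 0 -24 0 0 0 0; 12 0 -22 0 0 0 0; 15 0 -21 0 0 0 0; 17 0 -19 0 0 0 0
```

Call:
arm_command(commands="1 0 -25 0 0 0 0; 4 0 -25 0 0 0 0; 7 0 -24 0 0 0 0; 10 0 -24 0 0 0 0; 12 0 -22 0 0 0 0")

```text
time: 40.2
tool_pos: [0.5271, -0.0777, 0.1927]
ee_rot: [-3.135, 0.007, 1.497]
wrist_force: [0.7, -1.3, -5.7]
width: 0.0499
```

```bash
python3 arc.py 80 6.5
```

```text
[ 0.5271 -0.0777  0.1927] [-3.135  0.007  1.497] phi 29.7 r 0.2253 [ 0.7 -1.3 -5.7] 0.0499
13 0 -21 0 0 0 0; 16 0 -19 0 0 0 0; 18 0 -17 0 0 0 0; 19 0 -15 0 0 0 0; 21 0 -13 0 0 0 0; 22 0 -11 0 0 0 0; 23 0 -8 0 0 0 0; 24 0 -6 0 0 0 0
```

Going well.

Call:
arm_command(commands="13 0 -21 0 0 0 0; 16 0 -19 0 0 0 0; 18 0 -17 0 0 0 0; 19 0 -15 0 0 0 0; 21 0 -13 0 0 0 0; 22 0 -11 0 0 0 0")

```text
time: 40.95
tool_pos: [0.5339, 0.0352, 0.2887]
ee_rot: [-3.126, 0.011, 1.494]
wrist_force: [-0.2, 0.3, -7.0]
width: 0.0497
```

```bash
python3 arc.py 104 6.5
```

```text
[0.5339 0.0352 0.2887] [-3.126  0.011  1.494] phi 68.3 r 0.2236 [-0.2  0.3 -7. ] 0.0497
27 0 -9 0 0 0 0; 28 0 -5 0 0 0 0; 28 0 -2 0 0 0 0; 28 0 2 0 0 0 0; 28 0 5 0 0 0 0
```

Call:
arm_command(commands="27 0 -9 0 0 0 0; 28 0 -5 0 0 0 0; 28 0 -2 0 0 0 0; 28 0 2 0 0 0 0; 20 0 5 0 0 0 0; 0 0 0 0 0 0 0; 0 0 0 0 0 0 0")

```text
time: 41.82
tool_pos: [0.5427, 0.1777, 0.2987]
ee_rot: [-3.125, 0.006, 1.498]
wrist_force: [0.9, -2.1, -2.2]
width: 0.0492
```

```bash
python3 arc.py 105 6.5
```

```text
[0.5427 0.1777 0.2987] [-3.125  0.006  1.498] phi 105.3 r 0.2257 [ 0.9 -2.1 -2.2] 0.0492
-1 0 -0 0 0 0 0
```

Call:
arm_command(commands="3 0 1 0 0 0 0; 0 0 0 0 0 0 0; 0 0 0 0 0 0 0; -12 0 0 0 0 0 0; 14 0 1 0 0 0 0; -12 0 0 0 0 0 0; 14 0 1 0 0 0 0; 0 0 0 0 0 0 0; 0 0 0 0 0 0 0")

```text
time: 42.95
tool_pos: [0.543, 0.1791, 0.2985]
ee_rot: [-3.127, 0.015, 1.49]
wrist_force: [-0.7, -3.6, 0.1]
width: 0.0489
```

```bash
python3 - <<'E'
from h import *
import pickle
t=snapshot("top"); w=snapshot("wrist"); s=snapshot("scene"); pickle.dump((t,w,s),open("tws17.pkl","wb"))
for n,c in (("t",t),("w",w),("s",s)):
    m=cream(c); k,l,st,ce=cv2.connectedComponentsWithStats(m)
    print(n,[(ce[i].round(),st[i,4],px2w(c,ce[i],.03)[0,:2].round(3)) for i in range(1,k) if st[i,4]>40 and .4<px2w(c,ce[i],.03)[0,0]<.68 and .0<px2w(c,ce[i],.03)[0,1]<.4])
E
python3 arc.py 70 6.5
```

```text
t [(array([177., 242.]), np.int32(147), array([0.484, 0.232]))]
w [(array([253., 109.]), np.int32(905), array([0.505, 0.289])), (array([258., 149.]), np.int32(683), array([0.506, 0.231])), (array([314., 152.]), np.int32(1010), array([0.59, 0.22])), (array([345., 217.]), np.int32(1371), array([0.633, 0.116])), (array([228., 218.]), np.int32(1731), array([0.447, 0.127])), (array([279., 224.]), np.int32(77), array([0.528, 0.111]))]
s [(array([208., 271.]), np.int32(121), array([0.675, 0.187])), (array([234., 288.]), np.int32(515), array([0.576, 0.212]))]
[0.543  0.1792 0.2985] [-3.127  0.015  1.49 ] phi 105.7 r 0.226 [ 0.1 -4.9 -0.4] 0.0488
-27 0 -6 0 0 0 0; -28 0 -2 0 0 0 0; -28 0 1 0 0 0 0; -28 0 5 0 0 0 0; -27 0 8 0 0 0 0
```

Call:
arm_command(commands="-27 0 -6 0 0 0 0; -28 0 -2 0 0 0 0; -28 0 1 0 0 0 0; -28 0 5 0 0 0 0; -27 0 8 0 0 0 0")

```text
time: 43.72
tool_pos: [0.5351, 0.0513, 0.2946]
ee_rot: [-3.135, -0.007, 1.507]
wrist_force: [0.0, 1.2, -0.7]
width: 0.049
```

```bash
python3 arc.py 30 6.5
```

```text
[0.5351 0.0513 0.2946] [-3.135 -0.007  1.507] phi 72.6 r 0.2238 [ 0.   1.2 -0.7] 0.049
-22 0 8 0 0 0 0; -21 0 11 0 0 0 0; -20 0 13 0 0 0 0; -19 0 15 0 0 0 0; -17 0 17 0 0 0 0; -15 0 19 0 0 0 0; -13 0 20 0 0 0 0
```

Call:
arm_command(commands="-22 0 8 0 0 0 0; -21 0 11 0 0 0 0; -20 0 13 0 0 0 0; -19 0 15 0 0 0 0; -17 0 17 0 0 0 0; -15 0 19 0 0 0 0")

```text
time: 44.48
tool_pos: [0.5282, -0.0602, 0.2085]
ee_rot: [-3.14, -0.018, 1.513]
wrist_force: [-1.1, -0.3, -2.3]
width: 0.0491
```

```bash
python3 arc.py -1 6
```

```text
[ 0.5282 -0.0602  0.2085] [-3.14  -0.018  1.513] phi 35.6 r 0.2191 [-1.1 -0.3 -2.3] 0.0491
-13 0 20 0 0 0 0; -11 0 21 0 0 0 0; -8 0 22 0 0 0 0; -6 0 23 0 0 0 0; -3 0 24 0 0 0 0; -1 0 24 0 0 0 0
```

Call:
arm_command(commands="-13 0 20 0 0 0 0; -11 0 21 0 0 0 0; -9 0 22 0 0 0 0; -6 0 22 0 0 0 0; -4 0 16 0 0 0 0; -1 0 10 0 0 0 0; 0 0 5 0 0 0 0; 0 0 0 0 0 0 0")

```text
time: 45.48
tool_pos: [0.5259, -0.0973, 0.0899]
ee_rot: [-3.141, -0.034, 1.517]
wrist_force: [1.0, 1.0, -5.0]
width: 0.0495
```

```bash
python3 arc.py -1 6
```

```text
[ 0.5259 -0.0973  0.0899] [-3.141 -0.034  1.517] phi 2.4 r 0.2154 [ 1.  1. -5.] 0.0495
-0 0 13 0 0 0 0
```

Call:
arm_command(commands="-3 0 6 0 0 0 0; -3 0 6 0 0 0 0; 0 0 4 0 0 0 0; 0 0 0 0 0 0 0")

```text
time: 45.98
tool_pos: [0.5259, -0.0973, 0.0895]
ee_rot: [3.137, -0.043, 1.521]
wrist_force: [-0.1, 0.1, -4.5]
width: 0.0495
```

Call:
arm_command(commands="0 0 0 0 0 0 0.8; 0 0 0 0 0 0 0.8; 0 0 0 0 0 0 0.8; 0 0 0 0 0 0 0.8; 0 0 -40 0 0 0 0.8; 0 0 -60 0 0 0 0.8; 0 0 -60 0 0 0 0.8; 20 0 -60 0 0 0 0.6; 30 0 -30 0 0 0 0.6; 0 0 0 0 0 0 0.6")

```text
time: 47.22
tool_pos: [0.5279, -0.0594, 0.3441]
ee_rot: [3.136, -0.042, 1.519]
wrist_force: [-0.7, -0.3, -0.8]
width: 0.0563
```

```bash
python3 - <<'E'
from tri import *
import pickle
def px(s,q): return [(round(d["conf"],2),np.round(np.array(d["centre"])*[560,420],1)) for d in models.tip_of(q,s)]
qs=("clamp_knob","cradle_handle","clamp_pivot","tray"); r={}
w=snapshot("wrist"); r["w"]={q:px(w,q) for q in qs}; t=snapshot("top"); r["t"]={q:px(t,q) for q in qs}; s=snapshot("scene"); r["s"]={q:px(s,q) for q in qs}
pickle.dump((w,t,s),open("wts18.pkl","wb"))
for k in r: print(k,r[k])
for q in qs[:2]:
    ob=[(c,r[k][q][0][1]) for c,k in ((w,"w"),(t,"t"),(s,"s")) if r[k][q]]
    if len(ob)>1: print(q,tri(ob))
o=robot.get_obs(); print(o["tool_pos"],o["ee_rot"])
cv2.imwrite("pics/c18.png",np.hstack([w["img"][:420,100:460],cv2.resize(s["img"][170:310,180:320],None,fx=3,fy=3,interpolation=cv2.INTER_CUBIC)]))
E
```

```text
w {'clamp_knob': [(0.88, array([284.5, 146.4]))], 'cradle_handle': [(0.63, array([283.9, 225.1]))], 'clamp_pivot': [(0.77, array([283.3, 193.3]))], 'tray': [(0.87, array([287. , 123.2]))]}
t {'clamp_knob': [], 'cradle_handle': [], 'clamp_pivot': [], 'tray': [(0.69, array([237.9, 224.4]))]}
s {'clamp_knob': [(0.54, array([285., 195.]))], 'cradle_handle': [(0.71, array([304.4, 210.7]))], 'clamp_pivot': [(0.65, array([299.3, 201.7]))], 'tray': [(0.71, array([277.8, 234. ]))]}
clamp_knob (array([0.5358688 , 0.00897062, 0.20333335]), [array([ 1.4, -0.8]), array([ 0.7, -0. ])])
cradle_handle (array([ 0.53166491, -0.10543286,  0.0988365 ]), [array([ 2. , -1.4]), array([ 1.3, -0.2])])
[ 0.52682249 -0.06030945  0.3406097 ] [-3.14027284 -0.04372804  1.51648307]
```

View pics/c18.png

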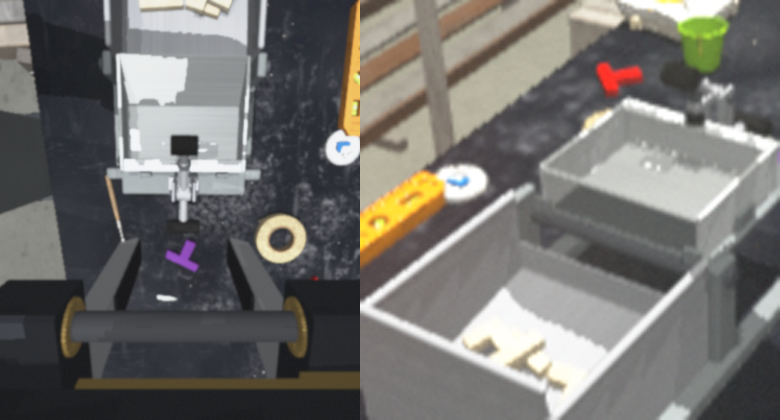

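```bash
python3 - <<'E'
from h import *
import pickle
a=pickle.load(open("wts16.pkl","rb"))[2]["img"]; b=pickle.load(open("wts18.pkl","rb"))[2]["img"]
def m(x0,y0,x1,y1):
    T_=b[y0:y1,x0:x1]; r=cv2.matchTemplate(a[y0-8:y1+8,x0-8:x1+8],T_,cv2.TM_CCOEFF_NORMED); _,v,_,p=cv2.minMaxLoc(r); return round(v,3),(8-p[0],8-p[1])
for bx in ((282,198,322,225),(293,205,320,222),(240,205,270,230),(280,190,300,206),(300,215,325,240)): print(bx,m(*bx))
P=[.5265,-.107,.097]; s=pickle.load(open("wts16.pkl","rb"))[2]; print(w2px(s,[P,[.5265,-.1065,.1105]]))
plan(.5325,.013,.25,86.3,hand=.6)
E
```

```text
(282, 198, 322, 225) (0.897, (0, 0))
(293, 205, 320, 222) (0.962, (0, 0))
(240, 205, 270, 230) (0.856, (0, 0))
(280, 190, 300, 206) (0.946, (0, 0))
(300, 215, 325, 240) (0.787, (0, 0))
[[307.45343865 211.19914347]
 [307.43466422 207.29674254]]
35 0.9 47 -0.0 -1.3 0.3 0.6; 36 0.7 46 -0.0 -1.3 0.3 0.6
```

Call:
arm_command(commands="35 0.9 40 0 -1.3 0.3 0.6; 33 0.7 30 0 -1.3 0.3 0.6; 0 0 5 0 0 0 0.6; 0 0 0 0 0 0 0.6")

```text
time: 48.48
tool_pos: [0.5334, 0.0099, 0.2674]
ee_rot: [3.139, 0.004, 1.504]
wrist_force: [-0.9, 0.1, 0.5]
width: 0.0569
```

```bash
python3 - <<'E'
from h import *
o=robot.get_obs(); print(o["tool_pos"],o["ee_rot"],o["width"])
w=snapshot("wrist"); print(tips(w,"clamp_knob",.199))
plan(.533,.012,.181,86.3,hand=.6,maxmm=25)
E
```

```text
[0.53341494 0.00991225 0.26738111] [3.13927155 0.00440202 1.50380155] 0.056850994535354235
[(0.83, array([0.535, 0.006, 0.199]))]
0.7 -0.3 22 0.1 0.1 -0.1 0.6; 0.7 -0.3 22 0.1 0.1 -0.1 0.6; 0.7 -0.3 22 0.1 0.1 -0.1 0.6; 0.6 -0.3 22 0.1 0.1 -0.1 0.6
```

Call:
arm_command(commands="0.7 0 22 0.1 0.1 0 0.6; 0.7 0 22 0.1 0 0 0.6; 0.7 0 21 0 0 0 0.6; 0.6 0 21 0 0 0 0.6; 0 0 0 0 0 0 0.6; 0 0 0 0 0 0 0.6")

```text
time: 49.32
tool_pos: [0.5395, 0.0048, 0.1899]
ee_rot: [3.124, 0.004, 1.493]
wrist_force: [-0.0, 0.3, -0.1]
width: 0.0562
```

Call:
arm_command(commands="3 -3 5 0.4 0 0 0.6; 3 -3 5 0.4 0 0 0.6; 0 0 0 0 0 0 0.6")

```text
time: 49.7
tool_pos: [0.535, 0.0112, 0.1819]
ee_rot: [3.134, 0.004, 1.492]
wrist_force: [-0.1, -0.3, -0.1]
width: 0.0565
```

Call:
arm_command(commands="0 0 0 0 0 0 0; 0 0 0 0 0 0 0; 0 0 0 0 0 0 0; 0 0 0 0 0 0 0; -9 0 -11 0 0 0 0; -11 0 -9 0 0 0 0; -12.6 0 -7 0 0 0 0; -13.7 0 -4.4 0 0 0 0; 0 0 0 0 0 0 0")

```text
time: 50.82
tool_pos: [0.5297, -0.0356, 0.2113]
ee_rot: [-3.141, -0.002, 1.495]
wrist_force: [1.1, 0.2, -4.8]
width: 0.0298
```

Call:
arm_command(commands="-14 0 -1 0 0 0 0; -14 0 2 0 0 0 0; -14 0 4.6 0 0 0 0; -12.5 0 7 0 0 0 0; -5 0 4 0 0 0 0; 0 0 0 0 0 0 0")

```text
time: 51.58
tool_pos: [0.5262, -0.0933, 0.203]
ee_rot: [3.132, -0.009, 1.497]
wrist_force: [1.5, 2.6, -4.0]
width: 0.0289
```

Call:
arm_command(commands="0 0 0 0 0 0 0.6; 0 0 0 0 0 0 0.6; 0 0 0 0 0 0 0.6; 0 0 -30 0 0 0 0.6; 0 0 -60 0 0 0 0.6; 0 0 -60 0 0 0 0.6; 50 0 -20 0 0 0 0.6; 50 0 0 0 0 0 0.6; 50 0 0 0 0 0 0.6; 40 0 0 0 0 0 0.6; 0 0 0 0 0 0 0.6")

```text
time: 52.95
tool_pos: [0.54, 0.0967, 0.3775]
ee_rot: [3.134, -0.002, 1.49]
wrist_force: [0.1, -0.6, -0.3]
width: 0.0564
```

```bash
python3 - <<'E'
from tri import *
def px(s,q): return [(round(d["conf"],2),np.round(np.array(d["centre"])*[560,420],1)) for d in models.tip_of(q,s)]
w=snapshot("wrist"); s=snapshot("scene"); t=snapshot("top")
for n,c in (("w",w),("t",t)):
    print(n,"tray",tips(c,"tray",.1),"knob",tips(c,"clamp_knob",.222),"tee",tips(c,"tee_a",.03),"br",tips(c,"bracket_c",.03))
print("s",px(s,"clamp_knob"),px(s,"tray"),px(s,"cradle_handle"),"exp knob",w2px(s,[.527,-.09,.222]))
m=cream(w);k,l,st,ce=cv2.connectedComponentsWithStats(m)
print([(ce[i].round(),st[i,4],px2w(w,ce[i],.035)[0,:2].round(3)) for i in range(1,k) if st[i,4]>60])
o=robot.get_obs(); print(o["tool_pos"],o["wrist_force"])
E
```

```text
w tray [(0.55, array([0.54, 0.04, 0.1 ])), (0.45, array([ 0.671, -0.276,  0.1  ]))] knob [(0.59, array([0.54 , 0.071, 0.222])), (0.52, array([ 0.536, -0.032,  0.222]))] tee [(0.86, array([0.51 , 0.292, 0.03 ])), (0.78, array([0.51 , 0.235, 0.03 ])), (0.62, array([ 0.529, -0.159,  0.03 ])), (0.61, array([0.574, 0.223, 0.03 ]))] br [(0.66, array([0.595, 0.22 , 0.03 ]))]
t tray [(0.96, array([0.536, 0.041, 0.1  ])), (0.16, array([ 0.526, -0.053,  0.1  ]))] knob [(0.48, array([ 0.527, -0.071,  0.222]))] tee [(0.67, array([ 0.531, -0.185,  0.03 ])), (0.55, array([0.543, 0.119, 0.03 ])), (0.46, array([ 0.772, -0.289,  0.03 ]))] br []
s [(0.65, array([265.2, 278.3])), (0.57, array([302.8, 173.4])), (0.16, array([245. , 303.8]))] [(0.63, array([279.3, 232.9]))] [(0.62, array([309.4, 209.1]))] exp knob [[305.19123446 174.76946124]]
[(array([63., 82.]), np.int32(18644), array([0.193, 0.283])), (array([508., 151.]), np.int32(27521), array([0.943, 0.112])), (array([251.,  65.]), np.int32(744), array([0.505, 0.286])), (array([445.,  73.]), np.int32(703), array([0.823, 0.249])), (array([258., 101.]), np.int32(680), array([0.511, 0.229])), (array([303., 102.]), np.int32(905), array([0.586, 0.222])), (array([ 69., 200.]), np.int32(1686), array([0.151, 0.087])), (array([424., 217.]), np.int32(391), array([0.799, 0.003])), (array([278., 220.]), np.int32(2484), array([0.526, 0.02 ])), (array([146., 263.]), np.int32(1391), array([ 0.266, -0.047])), (array([261., 262.]), np.int32(280), array([ 0.486, -0.062])), (array([308., 261.]), np.int32(196), array([ 0.577, -0.067])), (array([378., 282.]), np.int32(189), array([ 0.713, -0.126]))]
[0.54002854 0.09424573 0.37771681] [-1.18419268 -0.5484676   0.5371365 ]
```

```bash
python3 -c "
from bench import robot
print(robot.close_job(), robot.get_obs()['time'])"
```

```text
the job is handed in; nothing more can be done
the job is handed in; nothing more can be done
```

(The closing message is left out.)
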